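Photograph the sawn brick samples at the finds table

TASK

At the finds table, take the scale bar from its wooden case and seat it in the long slot of the grey recording board and every sawn brick block from the white tub flat and square in a pocket of its own, right down on the pocket's floor. When all of them are in, take the picture: press the camera's treadle pedal down to its stop, hold it there for about a second and let it up. Then lay the blocks in the cream tray, each flat on the tray's floor, and the scale bar flat in its wooden case again, leaving the rough finds in the white tub and the jar, beaker and brush where they are.

Things in the scene. Friction and masses are not known exactly. Their poses are not given: they have to be found in the camera images.
- board: grey recording board, fixed plate 150 mm (its x) by 200 mm (its y), 14 mm thick, with three pockets side by side (along its y, 70 mm apart) and one long slot along y on the side nearer the robot; origin at the centre of its underside. A camera stands on a post behind it: post at board x +200, y +80 mm, camera head at x +150 to +230, y +50 to +150, 170 to 240 mm high
- pocket0 (a point): centre of the floor of a rectangular pocket in the recording board, 63 mm along the board's x, 33 mm along its y, 8 mm deep; a seated block stands 22 mm proud of the board. Any block may go in any pocket. This one at board y -70 mm; axes as the board's
- pocket1 (a point): centre of the floor of a rectangular pocket in the recording board, 63 mm along the board's x, 33 mm along its y, 8 mm deep; a seated block stands 22 mm proud of the board. Any block may go in any pocket. The middle one
- pocket2 (a point): centre of the floor of a rectangular pocket in the recording board, 63 mm along the board's x, 33 mm along its y, 8 mm deep; a seated block stands 22 mm proud of the board. Any block may go in any pocket. This one at board y +70 mm
- slot (a point): centre of the floor of the scale bar's slot, 113 mm along the board's y, 25 mm along its x, 8 mm deep; the seated bar stands 14 mm proud of the board
- case: open wooden case of the scale bar, fixed, between robot and board, 86 mm (x) by 136 mm (y), walls 13 mm high and 3 mm thick, floor 3 mm thick; origin at the centre of its underside. The bar lies in it along its y
- tub: white plastic tub, fixed, open-topped, 280 mm (x) by 190 mm (y), walls 55 mm high and 4 mm thick, floor 4 mm thick; origin at the centre of its underside
- tray: cream open tray for finished blocks, fixed, 130 mm (x) by 190 mm (y), walls 35 mm high and 4 mm thick, floor 4 mm thick; origin at the centre of its underside
- pedal_base: steel base of the camera's treadle pedal, fixed, 170 mm (x) by 100 mm (y), 12 mm thick; origin at the centre of its underside. The hinge runs along its y at x +65 mm, 30 mm high; the treadle's free end points to its -x
- pedal (a joint): angle of the treadle: 0 up at rest, 0.26 rad fully down at its stop; it springs back. Starts to move at about 4 N on the pad, about 11 N at the stop
- pedal_pad (a point): centre of the top of the ribbed rubber pad (60 x 66 mm) on the aluminium treadle, 100 mm from the hinge, moves with the treadle; about 64 mm above the table at rest, 38 mm at the stop
- billet0: sawn block of fired brick, a square bar 60 x 30 x 30 mm, plain terracotta, all edges straight; origin at its centre, x along the 60 mm length. Two or three such blocks are present (an absent one reads None). They start lying in the white tub among rough finds
- billet1: sawn block of fired brick, a square bar 60 x 30 x 30 mm, plain terracotta, all edges straight; origin at its centre, x along the 60 mm length. Two or three such blocks are present (an absent one reads None). They start lying in the white tub among rough finds
- billet2: sawn block of fired brick, a square bar 60 x 30 x 30 mm, plain terracotta, all edges straight; origin at its centre, x along the 60 mm length. Two or three such blocks are present (an absent one reads None). They start lying in the white tub among rough finds
- scale: photo scale bar, square bar 110 x 22 x 22 mm with black and white bands; origin at its centre, x along its length. Starts lying in its case
- sherd0: rough curved potsherd in the tub, about 65 x 46 x 18 mm, origin under its centre, long side along its y; stays in the tub
- sherd1: rough curved potsherd in the tub, about 60 x 34 x 18 mm, origin under its centre, long side along its y; stays in the tub
- pebble: round flattish stone in the tub, 46 mm across, 24 mm high, origin under its centre; stays in the tub
- jar: bystander: closed jar 48 mm wide, 85 mm tall, on the table; origin under its centre
- beaker: bystander: white beaker 72 mm wide, 85 mm tall, holding a stick and a pencil up to 135 mm; origin under its centre
- brush: bystander: brush 170 mm long lying on the table
There are look-alikes about, which are no part of the job. What is shaped like the sherd1 but pink or red is not meant.

How it is judged:
By the outcome, as a careful person would: the job done as asked, in the order asked, and still so for the second after the job is handed in, with the robot touching nothing.
Of billet0, billet1, billet2 only 2 to 3 are there at a start; the rules pass over those that are not, and their reading is None.
At some moment in a run one of billet0, billet1, billet2 may be knocked a few centimetres aside while the robot is not near it.
Once in a run the grip may slacken for a moment while it holds something.
It also fails if it takes over 210 s, if anything falls off the work surface, if the arm or the gripper's body presses on something with over 40 N, if the wrist force passes 120 N, or if a joint passes its speed limit or range.

ROBOT

A 6-joint arm with a two-finger parallel gripper is mounted at the origin on the work surface. World frame = base frame: x ahead of the robot, y to its left, z up, the work surface at z = 0. Lengths are in m, angles in rad, forces in N, time in s.
With the tool pointing down it reaches from about 0.375 to 0.9 m from the base axis. Payload 3.1 kg.
Tool frame: the origin (TCP) lies between the finger pads; the fingertips stand 19 mm ahead of it and the grasp point (between the pads) is the TCP; z points along the fingers, y is the line along which they close (so a half turn about z gives the same grasp; the last joint's range is limited). The gripper opens to 87 mm and grips with 3 to 60 N. Pads are 19 mm wide; open, the fingers measure 117 mm over their backs; the gripper's body (75 mm by 190 mm) begins 51 mm behind the grasp point.
Start: joints at [-1.442, 0.527, 1.433, -0, 1.181, -0.178], TCP at [0.189, -0.596, 0.242] pointing down, gripper open.
Joint ranges: [-3.08, 3.08], [-0.75, 2.2], [0.22, 2.44], [-1.43, 4.57], [0, 2.65], [-2.85, 2.85]. Speed limits (rad/s): [2.79, 2.79, 3.14, 3.14, 3.14, 3.14].

INTERFACE

Orientations are given as a unit quaternion [x, y, z, w].
In Python, from rig import telemetry, viewer, hand_in gives the robot as it stands. The module is installed in compiled form; this text tells all that it offers.
- The arm moves only by the shell command python3 -m creep 'ROWS' [FORCE]. ROWS is JSON, a list of rows, each an object with "translation": the shift along the tool's x, y, z in mm, a list of three; "roll": the turn about the tool's z in degrees; "gripper": the finger opening in mm, from 0 to 87. In form: [{"translation": [tx, ty, tz], "roll": roll, "gripper": gripper}, ...]. A call has 1 to 5 rows; each row is the pose to reach, as a shift and turn from the pose commanded when the call began, along the tool's axes at that moment; what a row does not reach only later rows make up. A row lasts 1/12 s, in which the tool goes at most 41.7 mm and 7.16 degrees, less where a joint would pass 70% of its speed; a pose out of reach is approached as far as the arm can. A call with a gripper value outside its range is refused whole. The fingers move at their own pace and stop on an object; FORCE is the grip in N (left out, the last holds). Time passes only in rows, so rows that repeat a pose let the fingers close. It gives the time, the measured TCP pose, the force, the opening and the grip force at its end, in the units of the state.
- telemetry.get_obs(): the state, without advancing time (a new reading comes with each control period).
- viewer.camera(name): name is "scene" or "top" or "wrist"; returns the picture (480x640x3 uint8, blue, green, red); there is no depth.
- viewer.camera_info(name): a dict with "intrinsics" (3x3 intrinsics, pixels), "rvec" (rotation vector, rad) and "tvec" (3), from world to camera coordinates, as OpenCV has them; the wrist camera has in their place "hand_eye" (4x4, takes a point from camera to tool coordinates, whose origin is the TCP and whose axes are the flange's). Camera axes: x right, y down, z forward; pixel columns grow to the right and rows downward; lengths in m; the calibration is good to about 2 mm. The wrist camera is an equidistant fisheye: a pixel r from the principal point sees the ray r / f radians off the axis. A picture is of the moment at which its call begins: read the wrist's pose just before it. camera_info takes no time and is no camera call.
- hand_in(): hands the job in; it is judged then, once.
Trained networks look in the newest picture that a camera, given by its name, has taken for a name from the list of things; names that differ only in an ending like _2 or _b are one class to them, and where a whole thing is asked for, a point or a joint stands for the part that bears it (a point fixed in the world has none). Each returns a list of dicts, best first, with "p" (0 to 1); they miss things now and then, are a little off and sometimes report something else, mostly with a low value. They report only what shows in the picture. A call takes as long as a camera call. They do not tell look-alikes from the thing itself.
- viewer.recognise(camera, thing): "bbox" ([left, top, width, height] in pixels, round what is visible of it).
The state is a dict: "time": time; "q": joint angles; "joint_velocities": joint speeds; "joint_torque": joint torques, N m; "position": TCP position; "tool_rot": TCP orientation; "ft_force": force on the tool from outside, world axes, zero at the start; "moment": the same for the moment, N m; "grip_width": finger opening in m; "grip_force": force on a finger pad.
Only numpy, scipy, OpenCV 4.12 (cv2) and the standard library are available. Lean on these libraries where they do the work, as an engineer would, in place of code of your own. Each camera call takes 0.05 s, during which the arm holds its last target. There are 200 camera calls.

## Working session

There is one attempt and no reset: what is moved stays moved. The work goes in short steps, Python scripts to look and compute and a shell command to move; the robot and the scene stay as the last step left them, time stands still between calls to the robot, and variables do not carry over. Pictures are saved under pics/ and viewed, at most 14 in all, crops included, and the job is handed in when it is done.

```bash
mkdir -p pics; cat > h.py <<'E'
import numpy as np, cv2
from scipy.spatial.transform import Rotation as R
from rig import telemetry, viewer, hand_in
def cam(n):
    i=viewer.camera_info(n); K=np.array(i['intrinsics']); Rm=cv2.Rodrigues(np.array(i['rvec'],float))[0]
    return K,Rm,np.array(i['tvec'],float).ravel()
def px2w(n,u,v,z):
    K,Rm,t=cam(n); d=Rm.T@np.linalg.inv(K)@np.array([u,v,1.]); c=-Rm.T@t
    return c+d*(z-c[2])/d[2]
def w2px(n,p):
    K,Rm,t=cam(n); q=K@(Rm@np.array(p,float)+t); return q[:2]/q[2]
def wrist_w(u,v,z,o):
    i=viewer.camera_info('wrist'); K=np.array(i['intrinsics']); H=np.array(i['hand_eye'])
    x=(u-K[0,2])/K[0,0]; y=(v-K[1,2])/K[1,1]; r=np.hypot(x,y); d=np.array([np.sin(r)*x/max(r,1e-9),np.sin(r)*y/max(r,1e-9),np.cos(r)])
    Rt=R.from_quat(o['tool_rot']).as_matrix(); c=Rt@H[:3,3]+o['position']; d=Rt@H[:3,:3]@d
    return c+d*(z-c[2])/d[2]
def yaw(o): # tool x axis heading deg
    m=R.from_quat(o['tool_rot']).as_matrix(); return np.degrees(np.arctan2(m[1,0],m[0,0]))
E
python3 - <<'E'
from h import *
o=telemetry.get_obs(); print(o['time'],o['position'],o['tool_rot'],yaw(o)); print(R.from_quat(o['tool_rot']).as_matrix().round(3))
for n in('scene','top'):
    cv2.imwrite(f'pics/{n}0.png',viewer.camera(n)); K,Rm,t=cam(n); print(n,K.round(1).tolist(),-Rm.T@t)
    for th in ['board','case','tub','tray','pedal_base','pedal_pad','billet0','scale','sherd0','sherd1','pebble','jar','beaker','brush']:
        print(th,[([round(x) for x in d['bbox']],round(d['p'],2)) for d in viewer.recognise(n,th)][:5])
print(viewer.camera_info('wrist'))
E
```

```text
0.0 [ 0.18870759 -0.59513667  0.24059759] [ 9.88254153e-01  1.52815714e-01  2.74351791e-05 -1.04185678e-03] 17.58026121462027
[[ 0.953  0.302 -0.   ]
 [ 0.302 -0.953  0.002]
 [ 0.    -0.002 -1.   ]]
scene [[541.8, 0.0, 310.4], [0.0, 541.8, 240.5], [0.0, 0.0, 1.0]] [0.98287292 0.77228528 0.76780891]
board [([160, 242, 171, 123], 0.59)]
case [([317, 230, 62, 48], 0.76)]
tub [([317, 283, 208, 167], 0.92), ([333, 233, 30, 36], 0.23)]
tray [([163, 247, 170, 118], 0.65), ([261, 164, 80, 57], 0.58)]
pedal_base [([180, 192, 91, 56], 0.84)]
pedal_pad [([202, 193, 56, 39], 0.93)]
billet0 [([384, 332, 38, 34], 0.77), ([455, 341, 38, 39], 0.59)]
scale [([332, 232, 29, 38], 0.8)]
sherd0 [([470, 288, 31, 14], 0.96), ([496, 320, 43, 19], 0.73), ([379, 384, 29, 38], 0.71), ([419, 321, 32, 28], 0.67)]
sherd1 [([470, 288, 31, 14], 0.96), ([496, 320, 43, 19], 0.73), ([379, 384, 29, 38], 0.71), ([419, 321, 32, 28], 0.67)]
pebble [([421, 370, 28, 24], 0.77)]
jar [([260, 164, 79, 56], 0.67), ([182, 248, 23, 16], 0.46)]
beaker [([279, 351, 45, 85], 0.89)]
brush [([172, 180, 63, 18], 0.75)]
top [[589.0, 0.0
[... 687 characters left out ...]
2], 0.63)]
pebble [([173, 243, 13, 19], 0.61)]
jar [([344, 145, 21, 25], 0.54)]
beaker [([180, 151, 31, 34], 0.79)]
brush [([475, 178, 30, 60], 0.9), ([295, 261, 54, 36], 0.6)]
{'intrinsics': array([[371.64829954,   0.        , 315.66276043],
       [  0.        , 371.64829954, 240.88890619],
       [  0.        ,   0.        ,   1.        ]]), 'hand_eye': array([[ 2.47294178e-04, -9.70574149e-01, -2.40802324e-01,
         6.55543175e-02],
       [ 9.99999969e-01,  2.35391473e-04,  7.81939787e-05,
        -4.40809211e-04],
       [-1.92102405e-05, -2.40802336e-01,  9.70574178e-01,
        -1.43088052e-01],
       [ 0.00000000e+00,  0.00000000e+00,  0.00000000e+00,
         1.00000000e+00]])}
```

```bash
python3 - <<'E'
import cv2
i=cv2.imread('pics/top0.png'); cv2.imwrite('pics/top0c.png',cv2.resize(i[90:370,140:520],(800,589),interpolation=cv2.INTER_CUBIC))
E
```

```text
(no output)
```

View pics/top0c.png

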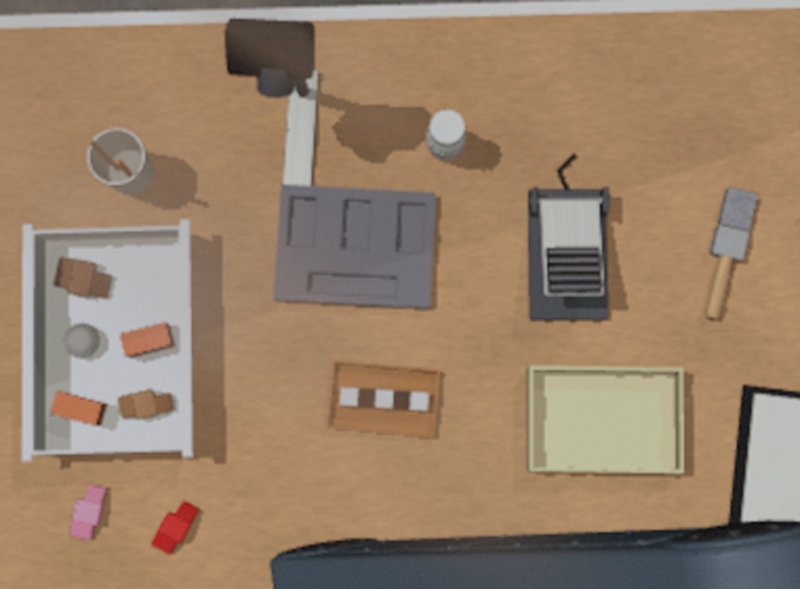

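View pics/scene0.png

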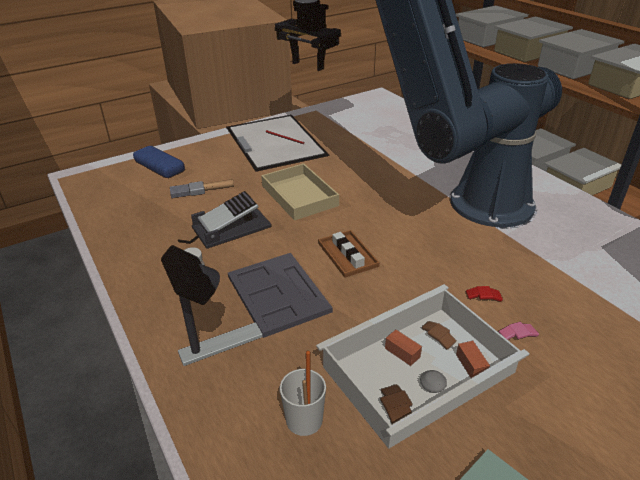

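Top crop: the sawn blocks are at (147,339) and (78,408), and the scale bar at (384,399). The brown sherds at (82,278) and (146,404) and the grey pebble at (81,340) stay in the tub. The pink (89,512) and red (176,527) look-alikes lie outside it. The straight-edged terracotta bars fit "billet", so there are two blocks.

```bash
python3 - <<'E'
from h import *
c=lambda x,y:(140+x/800*380,90+y/589*280)
def P(x,y,z): return px2w('top',*c(x,y),z)
def show(n,pts,z):
    p=np.array([P(*q,z) for q in pts]); print(n,'c',p.mean(0).round(4),'edges',[(round(np.linalg.norm(p[i]-p[i-1])*1e3), round(np.degrees(np.arctan2(*(p[i]-p[i-1])[[1,0]])),1)) for i in range(len(p))])
show('board',[(283,186),(436,193),(432,307),(276,301)],.014)
show('case',[(335,363),(441,369),(438,438),(331,433)],.013)
show('tray',[(528,366),(684,368),(684,474),(528,472)],.035)
show('tub',[(22,226),(190,221),(192,455),(22,460)],.055)
show('pad',[(547,249),(601,249),(601,291),(546,293)],.062)
show('jar',[(446,130)],.085)
i=cv2.imread('pics/top0.png'); h=cv2.cvtColor(i,cv2.COLOR_BGR2HSV)
for n,(u,v,w,hh) in {'b0':(165,275,28,20),'b1':(193,240,34,25)}.items():
    s=i[v:v+hh,u:u+w].astype(int); m=((s[...,2]-s[...,0])>90)&((s[...,2]-s[...,1])>60)
    ys,xs=np.nonzero(m); r=cv2.minAreaRect(np.c_[xs+u,ys+v].astype(np.float32)); b=cv2.boxPoints(r)
    p=np.array([px2w('top',*q,.034) for q in b]); print(n,m.sum(),p.mean(0).round(4),[(round(np.linalg.norm(p[k]-p[k-1])*1e3),round(np.degrees(np.arctan2(*(p[k]-p[k-1])[[1,0]])),1)) for k in range(4)])
show('scale',[(340,388),(430,392),(429,411),(340,408)],.025)
E
```

```text
board c [0.6238 0.0052 0.014 ] edges [(150, np.float64(-4.1)), (197, np.float64(-94.0)), (148, np.float64(176.6)), (199, np.float64(86.5))]
case c [ 0.4258 -0.0287  0.013 ] edges [(89, np.float64(-4.2)), (135, np.float64(-94.5)), (87, np.float64(176.1)), (135, np.float64(86.2))]
tray c [ 0.3953 -0.301   0.035 ] edges [(131, np.float64(-1.8)), (194, np.float64(-92.0)), (131, np.float64(177.5)), (192, np.float64(88.1))]
tub c [0.5071 0.3162 0.055 ] edges [(292, np.float64(0.6)), (211, np.float64(-89.6)), (292, np.float64(-179.7)), (210, np.float64(90.5))]
pad c [ 0.5793 -0.2642  0.062 ] edges [(55, np.float64(-3.2)), (67, np.float64(-91.3)), (52, np.float64(177.8)), (68, np.float64(90.8))]
jar c [ 0.7543 -0.1102  0.085 ] edges [(0, np.float64(0.0))]
b0 212 [0.4247 0.36   0.034 ] [(57, np.float64(74.9)), (26, np.float64(-13.8)), (57, np.float64(-105.1)), (26, np.float64(166.0))]
b1 74 [0.5023 0.2822 0.034 ] [(41, np.float64(83.1)), (21, np.float64(-5.6)), (41, np.float64(-97.0)), (21, np.float64(174.2))]
scale c [ 0.4264 -0.027   0.025 ] edges [(25, np.float64(-0.9)), (113, np.float64(-93.8)), (24, np.float64(175.6)), (112, np.float64(86.9))]
```

```bash
cat >> h.py <<'E'
def plan(x,y,z,yw=None):
    o=telemetry.get_obs(); p=np.array(o['position']); m=R.from_quat(o['tool_rot']); y0=yaw(o); T=np.array([x,y,z],float)
    dr=0 if yw is None else -((yw-y0+180)%360-180)
    print('t',round(o['time'],1),'p',p.round(4),'yaw',round(y0,2),'F',np.array(o['ft_force']).round(1),'w',round(o['grip_width']*1e3,1),'gf',round(o['grip_force'],1))
    n=max(int(np.ceil(max(abs(dr)/34,np.linalg.norm(T-p)*1e3/195))),1)
    for k in range(n):
        s=(T-p)/n*1e3; print('  [',', '.join(f'{a:.1f}' for a in m.inv().apply(s)),'] roll',round(dr/n,1)); m=m*R.from_euler('z',dr/n,degrees=True)
E
python3 -c "
from h import *
plan(.426,-.04,.2,86)"
```

```text
t 1.5 p [ 0.1888 -0.5958  0.2416] yaw 17.58 F [-0.3 -0.1 -0.8] w 86.9 gf 0.0
  [ 98.5, -114.6, 10.4 ] roll -17.1
  [ 127.8, -80.5, 10.4 ] roll -17.1
  [ 145.9, -39.3, 10.4 ] roll -17.1
  [ 151.0, 5.3, 10.4 ] roll -17.1
```

```bash

python3 -m creep '[{"translation":[98,-115,10],"roll":-17,"gripper":87},{"translation":[98,-115,10],"roll":-17,"gripper":87},{"translation":[98,-115,10],"roll":-17,"gripper":87},{"translation":[98,-115,10],"roll":-17,"gripper":87},{"translation":[98,-115,10],"roll":-17,"gripper":87}]'
python3 -m creep '[{"translation":[128,-80,10],"roll":-17,"gripper":87},{"translation":[128,-80,10],"roll":-17,"gripper":87},{"translation":[128,-80,10],"roll":-17,"gripper":87},{"translation":[128,-80,10],"roll":-17,"gripper":87},{"translation":[128,-80,10],"roll":-17,"gripper":87}]'
python3 -m creep '[{"translation":[146,-39,10],"roll":-17,"gripper":87},{"translation":[146,-39,10],"roll":-17,"gripper":87},{"translation":[146,-39,10],"roll":-17,"gripper":87},{"translation":[146,-39,10],"roll":-17,"gripper":87},{"translation":[146,-39,10],"roll":-17,"gripper":87}]'
python3 -m creep '[{"translation":[151,5,10],"roll":-17,"gripper":87},{"translation":[151,5,10],"roll":-17,"gripper":87},{"translation":[151,5,10],"roll":-17,"gripper":87},{"translation":[151,5,10],"roll":-17,"gripper":87},{"translation":[151,5,10],"roll":-17,"gripper":87}]'
python3 -c "
from h import *
plan(.426,-.04,.2,86)
cv2.imwrite('pics/w1.png',viewer.camera('wrist'))"
```

```text
time: 1.92
position: [0.2486, -0.4496, 0.2309]
tool_rot: [0.954, 0.299, 0.001, -0.004]
ft_force: [0.2, -0.0, -0.6]
grip_width: 0.0871
grip_force: 0.0
time: 2.33
position: [0.3077, -0.3127, 0.2211]
tool_rot: [0.9, 0.437, 0.0, -0.003]
ft_force: [0.6, 0.5, 0.4]
grip_width: 0.0869
grip_force: 0.0
time: 2.75
position: [0.3683, -0.1762, 0.2114]
tool_rot: [0.825, 0.565, 0.0, -0.001]
ft_force: [-0.3, 0.3, -0.3]
grip_width: 0.087
grip_force: 0.0
time: 3.17
position: [0.4298, -0.0388, 0.2017]
tool_rot: [0.732, 0.681, 0.001, 0.001]
ft_force: [0.4, 0.5, -0.8]
grip_width: 0.0871
grip_force: 0.0
t 3.2 p [ 0.4298 -0.0388  0.2017] yaw 85.81 F [ 0.4  0.5 -0.8] w 87.1 gf 0.0
  [ -1.4, -3.7, 1.7 ] roll -0.2
```

View pics/w1.png

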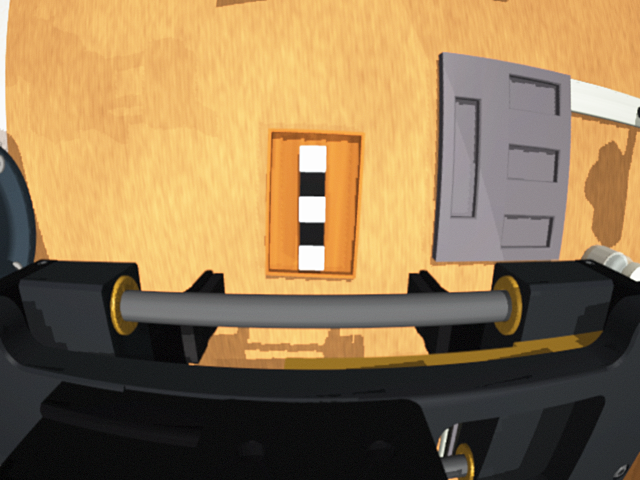

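The wrist view shows the bar in its case, from (312,145) to (311,271), and the board with its slot, around (465,157), and its pockets at (534,95), (533,163) and (527,231). Next I measure their corners.

```bash
python3 - <<'E'
from h import *
o=telemetry.get_obs()
i=cv2.imread('pics/w1.png')
def show(n,pts,z):
    p=np.array([wrist_w(*q,z,o) for q in pts]); print(n,'c',p.mean(0).round(4),[(round(np.linalg.norm(p[k]-p[k-1])*1e3,1),round(np.degrees(np.arctan2(*(p[k]-p[k-1])[[1,0]])),1)) for k in range(len(p))])
show('bar',[(300,145),(326.5,145),(324.5,271),(298.5,271)],.025)
show('case',[(270,131),(363,133),(354,278),(266,276)],.013)
show('board',[(441,53),(570,75),(560,262),(433,262)],.014)
show('slot',[(456,97),(480,100),(475,217),(452,215)],.014)
cv2.imwrite('pics/w1c.png',cv2.resize(i[45:270,425:585],None,fx=2.6,fy=2.6,interpolation=cv2.INTER_CUBIC))
E
```

```text
bar c [ 0.4276 -0.026   0.025 ] [(np.float64(112.3), np.float64(84.7)), (np.float64(22.6), np.float64(-4.3)), (np.float64(112.2), np.float64(-94.8)), (np.float64(23.6), np.float64(175.8))]
case c [ 0.4283 -0.025   0.013 ] [(np.float64(134.8), np.float64(82.9)), (np.float64(82.4), np.float64(-5.4)), (np.float64(134.9), np.float64(-96.5)), (np.float64(83.6), np.float64(174.5))]
board c [0.624  0.0069 0.014 ] [(np.float64(198.7), np.float64(85.3)), (np.float64(150.9), np.float64(-3.8)), (np.float64(202.6), np.float64(-93.6)), (np.float64(155.0), np.float64(174.7))]
slot c [0.5752 0.013  0.014 ] [(np.float64(111.2), np.float64(85.7)), (np.float64(24.9), np.float64(-5.0)), (np.float64(112.4), np.float64(-94.5)), (np.float64(24.6), np.float64(172.3))]
```

View pics/w1c.png

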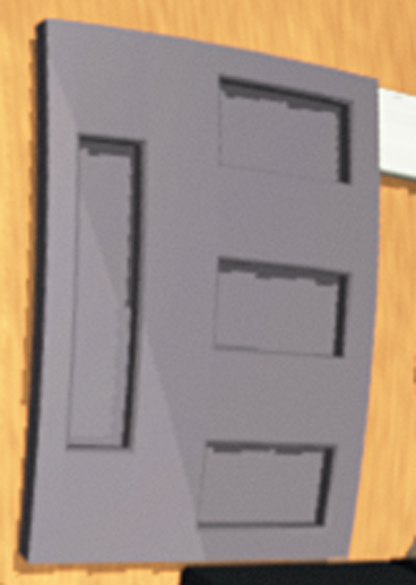

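Slot corners in the crop are (79,135), (144,142), (130,448) and (67,446), which matches the measurement. Now I grasp the bar.

```bash
python3 -c "
from h import *
plan(.427,-.0262,.07,85.2)
plan(.427,-.0262,.032,85.2)"
```

```text
t 3.2 p [ 0.4292 -0.0405  0.2017] yaw 85.8 F [-1.5 -0.6  0.8] w 87.2 gf 0.0
  [ 14.2, -3.4, 131.7 ] roll 0.6
t 3.2 p [ 0.4292 -0.0405  0.2017] yaw 85.8 F [-1.5 -0.6  0.8] w 87.2 gf 0.0
  [ 14.2, -3.5, 169.7 ] roll 0.6
```

```bash

python3 -m creep '[{"translation":[15,-2,80],"roll":0.6,"gripper":45},{"translation":[15,-2,80],"roll":0.6,"gripper":45},{"translation":[15,-2,80],"roll":0.6,"gripper":45},{"translation":[15,-2,80],"roll":0.6,"gripper":45},{"translation":[15,-2,80],"roll":0.6,"gripper":45}]' >/dev/null
python3 -m creep '[{"translation":[0,0,0],"roll":0,"gripper":45},{"translation":[0,0,0],"roll":0,"gripper":45},{"translation":[0,0,0],"roll":0,"gripper":45}]' >/dev/null
python3 -c "
from h import *
plan(.4275,-.0257,.07,85.2)
o=telemetry.get_obs()
i=viewer.camera('wrist');cv2.imwrite('pics/w2.png',i)
o2=telemetry.get_obs();print(o2['position']-np.array(o['position']))
for t in('scale','board','case'): print(viewer.recognise('wrist',t))"
```

```text
t 3.9 p [ 0.4278 -0.0264  0.1236] yaw 84.95 F [ 0.4 -0.5  0.8] w 47.2 gf 0.0
  [ 0.7, -0.6, 53.6 ] roll -0.3
[-0.00027812  0.00022353 -0.00031581]
[{'bbox': [467.6, 39.3, 171.0, 248.7], 'p': 0.74}, {'bbox': [296.9, 158.5, 36.4, 137.3], 'p': 0.65}, {'bbox': [256.1, 139.0, 128.0, 155.5], 'p': 0.4}]
[{'bbox': [464.9, 39.5, 174.3, 249.8], 'p': 0.86}]
[{'bbox': [256.5, 139.5, 128.8, 155.5], 'p': 0.81}, {'bbox': [467.5, 42.4, 172.5, 241.8], 'p': 0.59}]
```

View pics/w2.png

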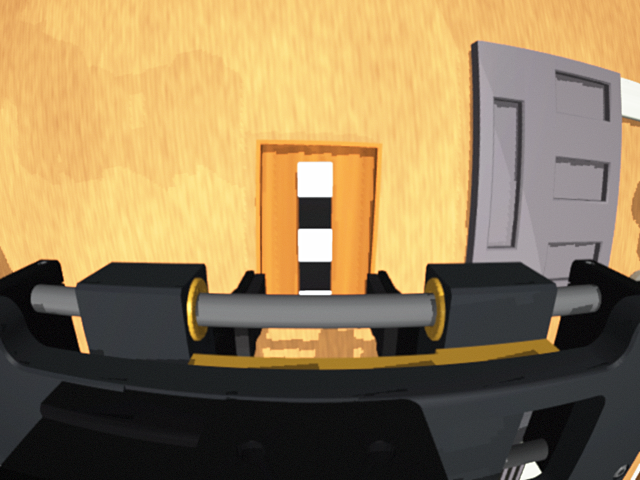

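The bar's far end is at (298–333,161) and the slot mouth corners are near (493,98), (522,101), (513,247) and (488,244). The fingers straddle the bar.

```bash
python3 - <<'E'
from h import *
o=telemetry.get_obs()
for n,u,v,z in [('bL',298,161.5,.025),('bR',333,161.5,.025),('s1',493,98,.014),('s2',522.5,101,.014),('s3',513,247,.014),('s4',488,244.5,.014),('band1',315,198,.025),('band3',315,262,.025),('band4',315,290,.025)]: print(n,wrist_w(u,v,z,o).round(4))
plan(.4275,-.0257,.032,85.2)
E
```

```text
bL [0.421  0.0337 0.025 ]
bR [0.4434 0.0318 0.025 ]
s1 [0.5642 0.0722 0.014 ]
s2 [0.59   0.0709 0.014 ]
s3 [ 0.5794 -0.0406  0.014 ]
s4 [ 0.5567 -0.0365  0.014 ]
band1 [0.4298 0.009  0.025 ]
band3 [ 0.426  -0.0343  0.025 ]
band4 [ 0.4242 -0.0545  0.025 ]
t 4.1 p [ 0.427  -0.0257  0.1224] yaw 84.98 F [-0.2 -0.5 -0.4] w 44.9 gf 0.0
  [ 0.1, 0.4, 90.4 ] roll -0.2
```

```bash

python3 -m creep '[{"translation":[3.5,0.4,60],"roll":0,"gripper":45},{"translation":[3.5,0.4,60],"roll":0,"gripper":45},{"translation":[3.5,0.4,90.4],"roll":0,"gripper":45},{"translation":[3.5,0.4,90.4],"roll":0,"gripper":45},{"translation":[3.5,0.4,90.4],"roll":0,"gripper":45}]'
python3 -m creep '[{"translation":[0,0,0],"roll":0,"gripper":10},{"translation":[0,0,0],"roll":0,"gripper":10},{"translation":[0,0,0],"roll":0,"gripper":10},{"translation":[0,0,0],"roll":0,"gripper":10},{"translation":[0,0,0],"roll":0,"gripper":10}]' 30
python3 -m creep '[{"translation":[0,0,0],"roll":0,"gripper":10},{"translation":[0,0,-60],"roll":0,"gripper":10},{"translation":[0,0,-60],"roll":0,"gripper":10},{"translation":[0,0,-60],"roll":0,"gripper":10},{"translation":[0,0,-60],"roll":0,"gripper":10}]' 
python3 -c "
from h import *
plan(.5735,.016,.12,85.3)"
```

```text
time: 4.5
position: [0.4262, -0.0217, 0.0301]
tool_rot: [0.737, 0.676, -0.001, -0.002]
ft_force: [0.2, -0.8, -0.4]
grip_width: 0.0447
grip_force: 0.0
time: 4.92
position: [0.4281, -0.0223, 0.0325]
tool_rot: [0.737, 0.675, 0.001, 0.001]
ft_force: [-0.5, 0.9, 8.5]
grip_width: 0.0216
grip_force: 30.0
time: 5.33
position: [0.428, -0.0223, 0.0921]
tool_rot: [0.737, 0.675, 0.001, 0.001]
ft_force: [0.2, 0.2, -0.3]
grip_width: 0.0222
grip_force: 30.0
t 5.3 p [ 0.428  -0.0223  0.0921] yaw 84.98 F [ 0.2  0.2 -0.3] w 22.2 gf 30.0
  [ 50.9, 141.7, -27.5 ] roll -0.3
```

```bash

python3 -m creep '[{"translation":[51,142,-8],"roll":-0.3,"gripper":10},{"translation":[51,142,-8],"roll":-0.3,"gripper":10},{"translation":[51,142,-8],"roll":-0.3,"gripper":10},{"translation":[51,142,-8],"roll":-0.3,"gripper":10},{"translation":[51,142,-8],"roll":-0.3,"gripper":10}]' >/dev/null
python3 -m creep '[{"translation":[0,0,0],"roll":0,"gripper":10},{"translation":[0,0,0],"roll":0,"gripper":10},{"translation":[0,0,0],"roll":0,"gripper":10}]' >/dev/null
python3 -c "
from h import *
i=viewer.camera('wrist');cv2.imwrite('pics/w3.png',i[0:300,150:550].repeat(2,0).repeat(2,1))
plan(.5735,.016,.07,85.3)"
```

```text
t 6.0 p [0.571  0.0161 0.0984] yaw 85.24 F [-1.4  0.3  0.2] w 22.0 gf 30.0
  [ 0.1, 2.6, 28.4 ] roll -0.1
```

View pics/w3.png

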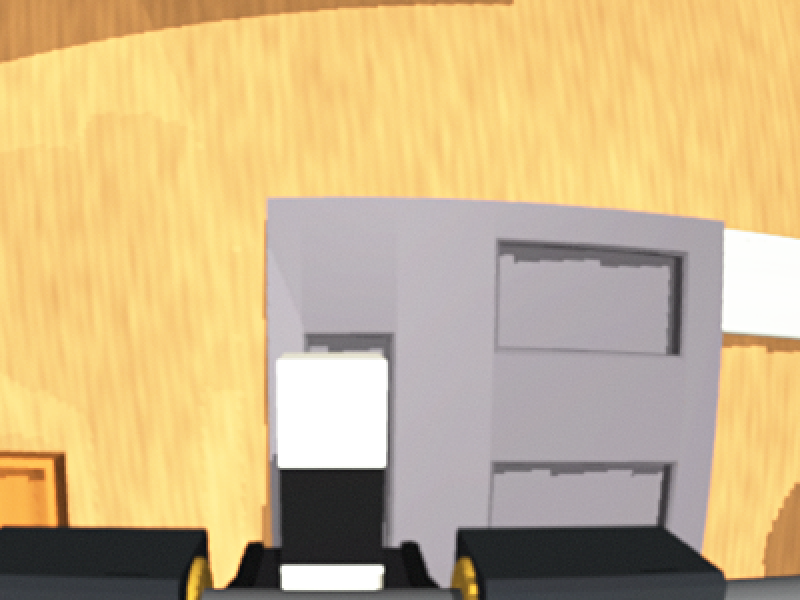

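```bash
python3 - <<'E'
from h import *
o=telemetry.get_obs()
f=lambda x,y,z: wrist_w(150+x/2,y/2,z,o)
for n,x,y,z in [('barL',277,356,.0914),('barR',388,356,.0914),('slL',304,334,.014),('slR',394,334,.014),('p1',498,240,.014),('p2',688,253,.014),('p3',681,354,.014),('p4',496,349,.014),('B1',268,199,.014),('B2',722,222,.014),('q1',493,463,.014),('q2',677,463,.014)]: print(n,f(x,y,z).round(4))
E
```

```text
barL [0.5646 0.0715 0.0914]
barR [0.587  0.0697 0.0914]
slL [0.567  0.0724 0.014 ]
slR [0.5944 0.0702 0.014 ]
p1 [0.6287 0.0974 0.014 ]
p2 [0.6937 0.0926 0.014 ]
p3 [0.6896 0.0592 0.014 ]
p4 [0.6259 0.0636 0.014 ]
B1 [0.5597 0.1149 0.014 ]
B2 [0.7078 0.1033 0.014 ]
q1 [0.6233 0.0274 0.014 ]
q2 [0.6883 0.0225 0.014 ]
```

```bash

python3 -m creep '[{"translation":[-0.6,4.8,20],"roll":-0.2,"gripper":10},{"translation":[-0.6,4.8,40],"roll":-0.2,"gripper":10},{"translation":[-0.6,4.8,44],"roll":-0.2,"gripper":10},{"translation":[-0.6,4.8,44],"roll":-0.2,"gripper":10},{"translation":[-0.6,4.8,44],"roll":-0.2,"gripper":10}]' >/dev/null
python3 -m creep '[{"translation":[0,0,0],"roll":0,"gripper":10},{"translation":[0,0,0],"roll":0,"gripper":10}]' >/dev/null
python3 -c "
from h import *
plan(.5757,.0148,.035,85.5)
i=viewer.camera('wrist');cv2.imwrite('pics/w4.png',cv2.resize(i[60:300,200:520],None,fx=2.5,fy=2.5,interpolation=cv2.INTER_CUBIC))"
```

```text
t 6.6 p [0.5785 0.0151 0.0562] yaw 85.47 F [-0.1  0.4 -1.1] w 21.7 gf 30.0
  [ -0.5, -2.8, 21.2 ] roll -0.0
```

View pics/w4.png

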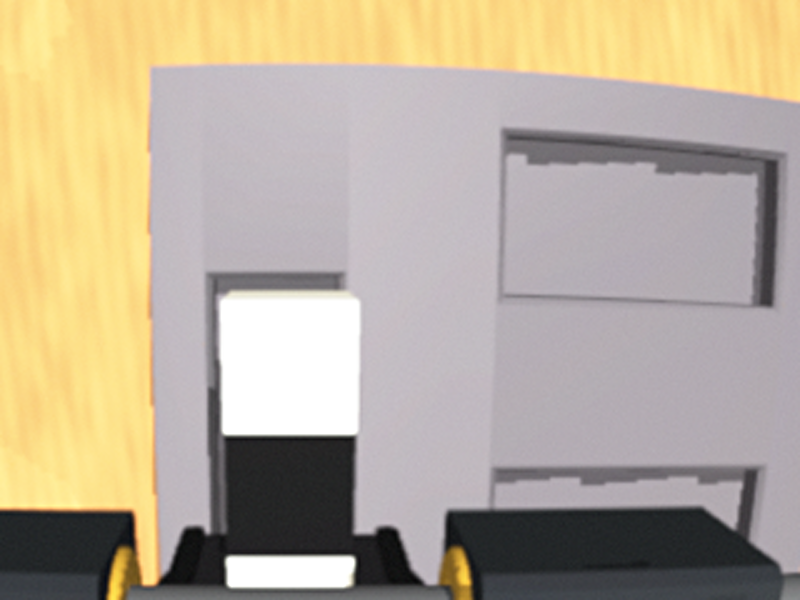

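```bash
python3 - <<'E'
from h import *
o=telemetry.get_obs()
f=lambda x,y,z: wrist_w(200+x/2.5,60+y/2.5,z,o)
a=[f(x,y,z) for x,y,z in [(220,296,.049),(360,297,.049),(207,273,.014),(346,272,.014),(150,68,.014),(502,129,.014),(786,154,.014),(776,308,.014),(499,297,.014)]]
for p in a: print(p.round(4))
print('bar end',(a[0]+a[1])/2,'slot end',(a[2]+a[3])/2,'pocket2',np.mean(a[5:],0))
plan(.5757,.0148,.035,85.5)
E
```

```text
[0.5718 0.0704 0.049 ]
[0.5943 0.0684 0.049 ]
[0.5668 0.0728 0.014 ]
[0.5944 0.0708 0.014 ]
[0.5589 0.1152 0.014 ]
[0.6279 0.0979 0.014 ]
[0.693  0.0929 0.014 ]
[0.6892 0.059  0.014 ]
[0.6251 0.0638 0.014 ]
bar end [0.58304656 0.0694033  0.049     ] slot end [0.5805985  0.07179082 0.014     ] pocket2 [0.65881726 0.07840404 0.014     ]
t 6.7 p [0.5785 0.0152 0.0562] yaw 85.47 F [-0.1  0.5 -0.6] w 21.8 gf 30.0
  [ -0.6, -2.8, 21.2 ] roll -0.0
```

```bash

python3 -m creep '[{"translation":[0.7,-2.5,0],"roll":0,"gripper":10},{"translation":[0.7,-2.5,5],"roll":0,"gripper":10},{"translation":[0.7,-2.5,10],"roll":0,"gripper":10},{"translation":[0.7,-2.5,14],"roll":0,"gripper":10},{"translation":[0.7,-2.5,15],"roll":0,"gripper":10}]' 
python3 -m creep '[{"translation":[0,0,2],"roll":0,"gripper":10},{"translation":[0,0,4],"roll":0,"gripper":10},{"translation":[0,0,5],"roll":0,"gripper":10},{"translation":[0,0,5],"roll":0,"gripper":10}]' 
```

```text
time: 7.1
position: [0.5749, 0.0163, 0.0391]
tool_rot: [0.734, 0.679, -0.001, -0.001]
ft_force: [0.6, -0.1, -1.0]
grip_width: 0.0215
grip_force: 30.0
time: 7.43
position: [0.5755, 0.0162, 0.0355]
tool_rot: [0.734, 0.679, -0.0, 0.0]
ft_force: [-1.0, 0.3, 3.5]
grip_width: 0.0217
grip_force: 30.0
```

```bash

python3 -m creep '[{"translation":[0,0,0],"roll":0,"gripper":45},{"translation":[0,0,0],"roll":0,"gripper":45},{"translation":[0,0,0],"roll":0,"gripper":45},{"translation":[0,0,0],"roll":0,"gripper":45},{"translation":[0,0,-20],"roll":0,"gripper":60}]' 
python3 -m creep '[{"translation":[0,0,-150],"roll":0,"gripper":75},{"translation":[0,0,-150],"roll":0,"gripper":75},{"translation":[0,0,-150],"roll":0,"gripper":75},{"translation":[0,0,-150],"roll":0,"gripper":75},{"translation":[0,0,-150],"roll":0,"gripper":75}]'  >/dev/null
python3 -c "
from h import *
plan(.47,.28,.24,80)
i=viewer.camera('wrist');cv2.imwrite('pics/w5.png',i)"
```

```text
time: 7.85
position: [0.5731, 0.0164, 0.0523]
tool_rot: [0.734, 0.679, -0.002, -0.003]
ft_force: [0.1, -0.0, -0.4]
grip_width: 0.0452
grip_force: 0.0
t 8.3 p [0.5794 0.0157 0.2116] yaw 85.49 F [ 0.1 -0.   0.5] w 72.8 gf 0.0
  [ 127.4, -64.7, -15.2 ] roll 2.7
  [ 124.2, -70.8, -15.2 ] roll 2.7
```

View pics/w5.png

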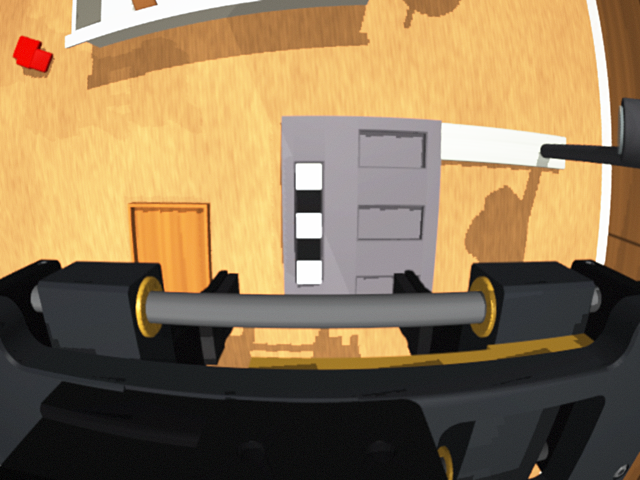

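The bar sits squarely in the slot (309,223) with no gap showing. On to the tub.

```bash

python3 -m creep '[{"translation":[127,-65,-15],"roll":2.7,"gripper":75},{"translation":[127,-65,-15],"roll":2.7,"gripper":75},{"translation":[127,-65,-15],"roll":2.7,"gripper":75},{"translation":[127,-65,-15],"roll":2.7,"gripper":75},{"translation":[127,-65,-15],"roll":2.7,"gripper":75}]'  >/dev/null
python3 -m creep '[{"translation":[124,-71,-15],"roll":2.7,"gripper":75},{"translation":[124,-71,-15],"roll":2.7,"gripper":75},{"translation":[124,-71,-15],"roll":2.7,"gripper":75},{"translation":[124,-71,-15],"roll":2.7,"gripper":75},{"translation":[124,-71,-15],"roll":2.7,"gripper":75}]'  >/dev/null
python3 -m creep '[{"translation":[0,0,0],"roll":0,"gripper":75},{"translation":[0,0,0],"roll":0,"gripper":75}]'  >/dev/null
cat >> h.py <<'E'
def blocks(i,o,z=.034,save=None):
    b=i.astype(int); m=(((b[...,2]-b[...,0])>85)&((b[...,2]-b[...,1])>55)&(b[...,1]>40)).astype(np.uint8)
    m=cv2.morphologyEx(m,cv2.MORPH_OPEN,np.ones((3,3))); n,l,st,_=cv2.connectedComponentsWithStats(m)
    for k in range(1,n):
        if st[k,4]<400: continue
        c=max(cv2.findContours((l==k).astype(np.uint8),0,2)[0],key=cv2.contourArea)[:,0]
        p=np.array([wrist_w(u,v,z,o)[:2] for u,v in c])*1e3
        (cx,cy),(w,h),a=cv2.minAreaRect(p.astype(np.float32))
        if w<h: w,h,a=h,w,a+90
        print('blk px',st[k,:4],'c',round(cx,1),round(cy,1),'size',round(w,1),round(h,1),'ang',round(a%180,1))
E
python3 -c "
from h import *
plan(.47,.28,.24,80)
o=telemetry.get_obs()
i=viewer.camera('wrist');cv2.imwrite('pics/w6.png',i)
blocks(i,o)
for d in viewer.recognise('wrist','billet0'): print(d)"
```

```text
t 9.3 p [0.4662 0.2786 0.234 ] yaw 80.04 F [-0.8  0.4 -0.1] w 75.0 gf 0.0
  [ 2.1, 3.5, -6.0 ] roll 0.0
blk px [  0   0 640 292] c 500.9 382.2 size 841.6 366.5 ang 169.4
blk px [407  90  41  41] c 587.4 367.0 size 39.8 39.1 ang 170.3
blk px [238 109  37  65] c 424.4 362.5 size 59.6 30.3 ang 74.6
blk px [336 181  50  68] c 508.5 276.8 size 61.7 29.4 ang 103.6
blk px [258 187  39  66] c 429.5 283.7 size 61.1 30.9 ang 100.3
blk px [428 276  45  16] c 591.2 189.7 size 49.3 16.2 ang 173.0
blk px [267 329  67  20] c 427.7 158.5 size 69.8 22.7 ang 170.6
blk px [341 328  71  29] c 507.7 139.0 size 78.4 34.5 ang 168.2
{'bbox': [238.2, 105.2, 39.1, 69.9], 'p': 0.78}
{'bbox': [334.7, 180.8, 50.8, 69.5], 'p': 0.57}
```

View pics/w6.png

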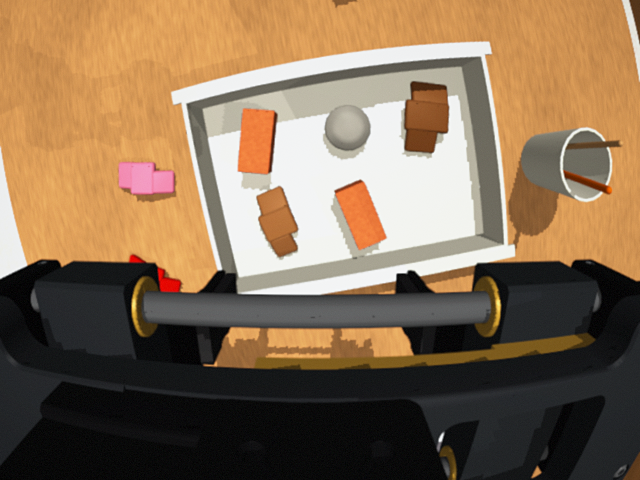

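The two orange sawn bars at (257,140) and (360,214) fit "billet". The brown irregular ones at (277,221) and (427,117) are sherds and the grey one at (347,128) is the pebble. I take the block at (360,214) first.

```bash

python3 -c "
from h import *
plan(.5085,.2768,.1,103.6)"
```

```text
t 9.4 p [0.4665 0.2782 0.2344] yaw 79.96 F [ 0.3 -0.3 -0.2] w 75.1 gf 0.0
  [ 6.0, 41.7, 134.3 ] roll -23.6
```

```bash

python3 -m creep '[{"translation":[6,42,130],"roll":-23.6,"gripper":52},{"translation":[6,42,130],"roll":-23.6,"gripper":52},{"translation":[6,42,130],"roll":-23.6,"gripper":52},{"translation":[6,42,130],"roll":-23.6,"gripper":52},{"translation":[6,42,130],"roll":-23.6,"gripper":52}]'  >/dev/null
python3 -m creep '[{"translation":[0,0,0],"roll":0,"gripper":52},{"translation":[0,0,0],"roll":0,"gripper":52}]'  >/dev/null
python3 -c "
from h import *
plan(.5085,.2768,.034,103.6)
o=telemetry.get_obs(); blocks(viewer.camera('wrist'),o)" | grep -v '640'
```

```text
t 10.0 p [0.5091 0.278  0.1061] yaw 103.55 F [-0.8 -0.3 -0.7] w 52.3 gf 0.0
  [ -1.0, -1.0, 72.1 ] roll -0.0
blk px [  0   0 129 284] c 302.5 324.0 size 229.0 132.7 ang 101.2
blk px [334   0 306 271] c 622.3 401.8 size 248.6 213.0 ang 16.7
blk px [167  41  86 106] c 424.2 362.6 size 59.5 29.8 ang 74.1
blk px [434 121  71  73] c 586.3 366.4 size 39.3 38.3 ang 168.6
blk px [172 172  49  96] c 431.7 285.7 size 59.5 30.4 ang 99.0
blk px [290 210  49  85] c 507.4 282.4 size 52.8 29.4 ang 103.6
```

```bash

python3 -m creep '[{"translation":[0.5,-0.7,40],"roll":0,"gripper":52},{"translation":[0.5,-0.7,72],"roll":0,"gripper":52},{"translation":[0.5,-0.7,72],"roll":0,"gripper":52},{"translation":[0.5,-0.7,72],"roll":0,"gripper":52}]'
python3 -m creep '[{"translation":[0,0,0],"roll":0,"gripper":15},{"translation":[0,0,0],"roll":0,"gripper":15},{"translation":[0,0,0],"roll":0,"gripper":15},{"translation":[0,0,0],"roll":0,"gripper":15},{"translation":[0,0,0],"roll":0,"gripper":15}]' 30
python3 -m creep '[{"translation":[0,0,-30],"roll":0,"gripper":15},{"translation":[0,0,-60],"roll":0,"gripper":15},{"translation":[0,0,-90],"roll":0,"gripper":15},{"translation":[0,0,-90],"roll":0,"gripper":15},{"translation":[0,0,-90],"roll":0,"gripper":15}]' 
python3 -c "
from h import *
plan(.654,.0084,.11,-4.5)"
```

```text
time: 10.38
position: [0.5067, 0.2787, 0.0334]
tool_rot: [0.618, 0.786, -0.001, -0.001]
ft_force: [0.9, -0.4, 1.0]
grip_width: 0.0518
grip_force: 0.0
time: 10.8
position: [0.5084, 0.2791, 0.0347]
tool_rot: [0.618, 0.786, 0.001, 0.001]
ft_force: [-0.2, -0.0, 5.9]
grip_width: 0.0299
grip_force: 30.0
time: 11.22
position: [0.5086, 0.2792, 0.1251]
tool_rot: [0.618, 0.786, 0.002, 0.001]
ft_force: [-0.2, 0.1, -1.8]
grip_width: 0.0298
grip_force: 30.0
t 11.2 p [0.5086 0.2792 0.1251] yaw 103.68 F [-0.2  0.1 -1.8] w 29.8 gf 30.0
  [ -74.4, 19.3, 3.8 ] roll 27.0
  [ -57.5, 51.0, 3.8 ] roll 27.0
  [ -28.0, 71.5, 3.8 ] roll 27.0
  [ 7.6, 76.5, 3.8 ] roll 27.0
```

```bash

python3 -m creep '[{"translation":[-74,19,0],"roll":27,"gripper":15},{"translation":[-74,19,0],"roll":27,"gripper":15},{"translation":[-74,19,0],"roll":27,"gripper":15},{"translation":[-74,19,0],"roll":27,"gripper":15},{"translation":[-74,19,0],"roll":27,"gripper":15}]'  >/dev/null
python3 -m creep '[{"translation":[-58,51,0],"roll":27,"gripper":15},{"translation":[-58,51,0],"roll":27,"gripper":15},{"translation":[-58,51,0],"roll":27,"gripper":15},{"translation":[-58,51,0],"roll":27,"gripper":15},{"translation":[-58,51,0],"roll":27,"gripper":15}]'  >/dev/null
python3 -m creep '[{"translation":[-28,72,0],"roll":27,"gripper":15},{"translation":[-28,72,0],"roll":27,"gripper":15},{"translation":[-28,72,0],"roll":27,"gripper":15},{"translation":[-28,72,0],"roll":27,"gripper":15},{"translation":[-28,72,0],"roll":27,"gripper":15}]'  >/dev/null
python3 -m creep '[{"translation":[8,77,0],"roll":27,"gripper":15},{"translation":[8,77,0],"roll":27,"gripper":15},{"translation":[8,77,0],"roll":27,"gripper":15},{"translation":[8,77,0],"roll":27,"gripper":15},{"translation":[8,77,0],"roll":27,"gripper":15}]'  >/dev/null
python3 -m creep '[{"translation":[0,0,0],"roll":0,"gripper":15},{"translation":[0,0,0],"roll":0,"gripper":15}]'
python3 -c "
from h import *
plan(.654,.0084,.065,-4.5)"
```

```text
time: 13.05
position: [0.6529, 0.0084, 0.1227]
tool_rot: [0.999, -0.035, -0.001, -0.0]
ft_force: [-1.3, -0.0, -2.2]
grip_width: 0.0299
grip_force: 30.0
t 13.1 p [0.6529 0.0084 0.1227] yaw -3.99 F [-1.3 -0.  -2.2] w 29.9 gf 30.0
  [ 1.2, -0.1, 57.7 ] roll 0.5
```

```bash

python3 -m creep '[{"translation":[1,0,40],"roll":0.5,"gripper":15},{"translation":[1,0,60],"roll":0.5,"gripper":15},{"translation":[1,0,62],"roll":0.5,"gripper":15},{"translation":[1,0,62],"roll":0.5,"gripper":15},{"translation":[1,0,62],"roll":0.5,"gripper":15}]'
python3 -c "
from h import *
plan(.654,.0084,.036,-4.5)
o=telemetry.get_obs()
i=viewer.camera('wrist');cv2.imwrite('pics/w7f.png',i);cv2.imwrite('pics/w7.png',cv2.resize(i[60:300,160:480],None,fx=2.5,fy=2.5,interpolation=cv2.INTER_CUBIC))"
```

```text
time: 13.47
position: [0.6552, 0.0076, 0.062]
tool_rot: [0.999, -0.041, 0.001, 0.0]
ft_force: [0.6, 0.0, -1.8]
grip_width: 0.0297
grip_force: 30.0
t 13.5 p [0.6552 0.0076 0.062 ] yaw -4.7 F [ 0.6  0.  -1.8] w 29.7 gf 30.0
  [ -1.3, -0.7, 26.0 ] roll -0.2
```

View pics/w7.png

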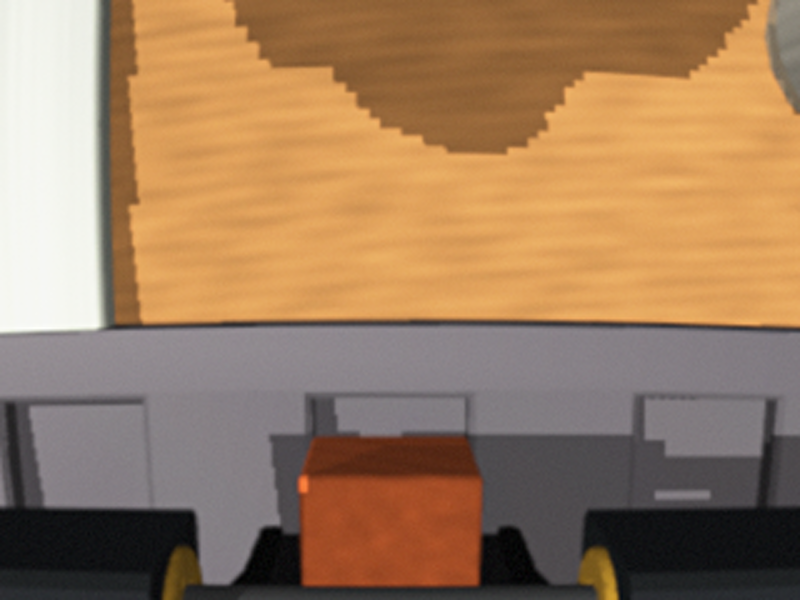

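```bash
python3 - <<'E'
from h import *
o=telemetry.get_obs()
f=lambda x,y,z: wrist_w(160+x/2.5,60+y/2.5,z,o)
a=[f(*q) for q in [(306,394,.014),(472,394,.014),(314,437,.032),(470,437,.032),(300,477,.062),(481,477,.062),(634,394,.014),(777,396,.014),(148,398,.014)]]
for p in a: print(p.round(4))
pe=(a[0]+a[1])/2
for b in ((a[2]+a[3])/2,(a[4]+a[5])/2): print('pocket edge-block edge, tool axes', R.from_quat(o['tool_rot']).inv().apply(pe-b)*1e3)
plan(.654,.0084,.036,-4.5)
E
```

```text
[0.6877 0.0228 0.014 ]
[ 0.6848 -0.012   0.014 ]
[0.6823 0.0202 0.032 ]
[ 0.6798 -0.0097  0.032 ]
[0.6825 0.0201 0.062 ]
[ 0.6801 -0.0089  0.062 ]
[ 0.6822 -0.047   0.014 ]
[ 0.6795 -0.0808  0.014 ]
[0.6899 0.057  0.014 ]
pocket edge-block edge, tool axes [ 5.12979001 -0.57801572 18.01571293]
pocket edge-block edge, tool axes [ 4.82137987 -0.23595968 48.01498896]
t 13.5 p [0.6558 0.0074 0.0627] yaw -4.73 F [ 0.4 -0.6 -0.8] w 30.1 gf 30.0
  [ -2.0, -0.8, 26.7 ] roll -0.2
```

```bash

python3 -m creep '[{"translation":[3.5,-0.4,2],"roll":0,"gripper":15},{"translation":[3.5,-0.4,8],"roll":0,"gripper":15},{"translation":[3.5,-0.4,14],"roll":0,"gripper":15},{"translation":[3.5,-0.4,18],"roll":0,"gripper":15},{"translation":[3.5,-0.4,19],"roll":0,"gripper":15}]'
python3 -m creep '[{"translation":[0,0,3],"roll":0,"gripper":15},{"translation":[0,0,5],"roll":0,"gripper":15},{"translation":[0,0,7],"roll":0,"gripper":15},{"translation":[0,0,7],"roll":0,"gripper":15}]'
```

```text
time: 13.93
position: [0.6573, 0.0074, 0.0411]
tool_rot: [0.999, -0.042, -0.001, -0.0]
ft_force: [0.3, 0.4, -1.7]
grip_width: 0.0298
grip_force: 30.0
time: 14.27
position: [0.658, 0.0073, 0.0368]
tool_rot: [0.999, -0.042, -0.0, 0.0]
ft_force: [-3.7, -0.1, 7.9]
grip_width: 0.0298
grip_force: 30.0
```

```bash

python3 -m creep '[{"translation":[0,0,0],"roll":0,"gripper":48},{"translation":[0,0,0],"roll":0,"gripper":48},{"translation":[0,0,0],"roll":0,"gripper":48},{"translation":[0,0,0],"roll":0,"gripper":48},{"translation":[0,0,-20],"roll":0,"gripper":48}]' 
python3 -m creep '[{"translation":[0,0,-150],"roll":0,"gripper":52},{"translation":[0,0,-150],"roll":0,"gripper":52},{"translation":[0,0,-150],"roll":0,"gripper":52},{"translation":[0,0,-150],"roll":0,"gripper":52},{"translation":[0,0,-150],"roll":0,"gripper":52}]'  >/dev/null
python3 -c "
from h import *
o=telemetry.get_obs()
i=viewer.camera('wrist');cv2.imwrite('pics/w8.png',i);blocks(i,o,.036)
plan(.43,.34,.2,74.3)" | grep -v 640
```

```text
time: 14.68
position: [0.6551, 0.0077, 0.0515]
tool_rot: [0.999, -0.042, -0.004, -0.0]
ft_force: [-0.4, -0.3, 0.1]
grip_width: 0.0467
grip_force: 0.0
blk px [273  58 138  87] c 770.2 -23.2 size 120.7 73.8 ang 81.6
blk px [298 202  35  68] c 655.4 8.2 size 61.0 30.0 ang 175.7
blk px [416 223 104  70] c 622.7 -137.7 size 107.0 66.3 ang 85.8
blk px [506 463  33  17] c 282.5 -264.2 size 62.9 35.1 ang 83.4
t 15.2 p [0.6605 0.007  0.2093] yaw -4.82 F [-0.5  0.4 -1. ] w 51.9 gf 0.0
  [ -85.9, -104.1, 2.3 ] roll -26.4
  [ -30.7, -131.5, 2.3 ] roll -26.4
  [ 30.9, -131.4, 2.3 ] roll -26.4
```

```bash

python3 -m creep '[{"translation":[-86,-104,0],"roll":-26.4,"gripper":52},{"translation":[-86,-104,0],"roll":-26.4,"gripper":52},{"translation":[-86,-104,0],"roll":-26.4,"gripper":52},{"translation":[-86,-104,0],"roll":-26.4,"gripper":52},{"translation":[-86,-104,0],"roll":-26.4,"gripper":52}]'  >/dev/null
python3 -m creep '[{"translation":[-31,-131,0],"roll":-26.4,"gripper":52},{"translation":[-31,-131,0],"roll":-26.4,"gripper":52},{"translation":[-31,-131,0],"roll":-26.4,"gripper":52},{"translation":[-31,-131,0],"roll":-26.4,"gripper":52},{"translation":[-31,-131,0],"roll":-26.4,"gripper":52}]'  >/dev/null
python3 -m creep '[{"translation":[31,-131,0],"roll":-26.4,"gripper":52},{"translation":[31,-131,0],"roll":-26.4,"gripper":52},{"translation":[31,-131,0],"roll":-26.4,"gripper":52},{"translation":[31,-131,0],"roll":-26.4,"gripper":52},{"translation":[31,-131,0],"roll":-26.4,"gripper":52}]'  >/dev/null
python3 -m creep '[{"translation":[0,0,0],"roll":0,"gripper":52},{"translation":[0,0,0],"roll":0,"gripper":52}]' >/dev/null
python3 -c "
from h import *
o=telemetry.get_obs()
i=viewer.camera('wrist');cv2.imwrite('pics/w9.png',i);blocks(i,o)
plan(.4243,.3625,.1,74.3)" | grep -v 640
```

```text
blk px [455 125  40  45] c 586.2 370.4 size 40.1 39.3 ang 77.4
blk px [284 167  35  69] c 423.9 363.1 size 58.8 28.9 ang 74.1
blk px [582 219  58  61] c 760.9 224.0 size 118.3 58.6 ang 148.3
blk px [306 245  45  49] c 426.9 294.7 size 47.1 30.3 ang 100.4
blk px [505 463  35  17] c 622.1 -88.0 size 65.3 36.8 ang 163.5
t 16.6 p [0.4295 0.3379 0.2049] yaw 74.07 F [-0.1 -0.2  0.4] w 51.9 gf 0.0
  [ 22.3, -11.9, 104.9 ] roll -0.2
```

```bash

python3 -m creep '[{"translation":[23,-12,105],"roll":0,"gripper":52},{"translation":[23,-12,105],"roll":0,"gripper":52},{"translation":[23,-12,105],"roll":0,"gripper":52},{"translation":[23,-12,105],"roll":0,"gripper":52},{"translation":[23,-12,105],"roll":0,"gripper":52}]'  >/dev/null
python3 -m creep '[{"translation":[0,0,0],"roll":0,"gripper":52},{"translation":[0,0,0],"roll":0,"gripper":52}]' >/dev/null
python3 -c "
from h import *
o=telemetry.get_obs(); blocks(viewer.camera('wrist'),o)
plan(.4241,.363,.034,74.3)" | grep -v 640
```

```text
blk px [523 156  45  61] c 582.9 372.2 size 39.6 37.8 ang 80.4
blk px [291 214  51  81] c 425.8 369.3 size 49.4 29.2 ang 74.2
t 17.2 p [0.4239 0.3648 0.1022] yaw 74.3 F [ 0.6 -0.4  1. ] w 52.0 gf 0.0
  [ -1.9, 0.5, 68.2 ] roll -0.0
```

```bash

python3 -m creep '[{"translation":[-0.8,0.2,40],"roll":0,"gripper":52},{"translation":[-0.8,0.2,68],"roll":0,"gripper":52},{"translation":[-0.8,0.2,68],"roll":0,"gripper":52},{"translation":[-0.8,0.2,68],"roll":0,"gripper":52}]'
python3 -m creep '[{"translation":[0,0,0],"roll":0,"gripper":15},{"translation":[0,0,0],"roll":0,"gripper":15},{"translation":[0,0,0],"roll":0,"gripper":15},{"translation":[0,0,0],"roll":0,"gripper":15},{"translation":[0,0,0],"roll":0,"gripper":15}]' 30
python3 -m creep '[{"translation":[0,0,-30],"roll":0,"gripper":15},{"translation":[0,0,-60],"roll":0,"gripper":15},{"translation":[0,0,-90],"roll":0,"gripper":15},{"translation":[0,0,-90],"roll":0,"gripper":15},{"translation":[0,0,-90],"roll":0,"gripper":15}]' 
python3 -c "
from h import *
plan(.6494,-.0619,.125,-4.6)"
```

```text
time: 17.58
position: [0.4221, 0.3636, 0.0324]
tool_rot: [0.797, 0.604, -0.001, -0.0]
ft_force: [-0.2, -0.1, 0.7]
grip_width: 0.0519
grip_force: 0.0
time: 18.0
position: [0.423, 0.3644, 0.0335]
tool_rot: [0.797, 0.605, 0.001, 0.0]
ft_force: [0.8, -0.4, 6.3]
grip_width: 0.0293
grip_force: 30.0
time: 18.42
position: [0.4231, 0.3646, 0.124]
tool_rot: [0.797, 0.604, 0.002, 0.0]
ft_force: [-0.3, 0.3, -0.9]
grip_width: 0.0296
grip_force: 30.0
t 18.4 p [0.4231 0.3646 0.124 ] yaw 74.39 F [-0.3  0.3 -0.9] w 29.6 gf 30.0
  [ -116.6, 110.9, -0.3 ] roll 26.3
  [ -55.3, 151.1, -0.3 ] roll 26.3
  [ 17.4, 160.0, -0.3 ] roll 26.3
```

```bash

python3 -m creep '[{"translation":[-117,111,0],"roll":26.3,"gripper":15},{"translation":[-117,111,0],"roll":26.3,"gripper":15},{"translation":[-117,111,0],"roll":26.3,"gripper":15},{"translation":[-117,111,0],"roll":26.3,"gripper":15},{"translation":[-117,111,0],"roll":26.3,"gripper":15}]'  >/dev/null
python3 -m creep '[{"translation":[-55,151,0],"roll":26.3,"gripper":15},{"translation":[-55,151,0],"roll":26.3,"gripper":15},{"translation":[-55,151,0],"roll":26.3,"gripper":15},{"translation":[-55,151,0],"roll":26.3,"gripper":15},{"translation":[-55,151,0],"roll":26.3,"gripper":15}]'  >/dev/null
python3 -m creep '[{"translation":[17,160,0],"roll":26.3,"gripper":15},{"translation":[17,160,0],"roll":26.3,"gripper":15},{"translation":[17,160,0],"roll":26.3,"gripper":15},{"translation":[17,160,0],"roll":26.3,"gripper":15},{"translation":[17,160,0],"roll":26.3,"gripper":15}]'  >/dev/null
python3 -m creep '[{"translation":[0,0,0],"roll":0,"gripper":15},{"translation":[0,0,0],"roll":0,"gripper":15}]'
python3 -c "
from h import *
plan(.6494,-.0619,.063,-4.6)"
```

```text
time: 19.83
position: [0.6465, -0.0617, 0.1203]
tool_rot: [0.999, -0.039, -0.002, -0.001]
ft_force: [-1.0, -0.5, -0.4]
grip_width: 0.0294
grip_force: 30.0
t 19.8 p [ 0.6465 -0.0617  0.1203] yaw -4.48 F [-1.  -0.5 -0.4] w 29.4 gf 30.0
  [ 3.2, 0.0, 57.3 ] roll 0.1
```

```bash

python3 -m creep '[{"translation":[3,0,30],"roll":0.1,"gripper":15},{"translation":[3,0,57],"roll":0.1,"gripper":15},{"translation":[3,0,57],"roll":0.1,"gripper":15},{"translation":[3,0,57],"roll":0.1,"gripper":15},{"translation":[3,0,57],"roll":0.1,"gripper":15}]' | sed -n 4p
python3 -c "
from h import *
o=telemetry.get_obs()
i=viewer.camera('wrist');cv2.imwrite('pics/w10f.png',i);cv2.imwrite('pics/w10.png',cv2.resize(i[60:300,160:480],None,fx=2.5,fy=2.5,interpolation=cv2.INTER_CUBIC))"
```

```text
ft_force: [0.4, 0.2, -0.4]
```

View pics/w10.png

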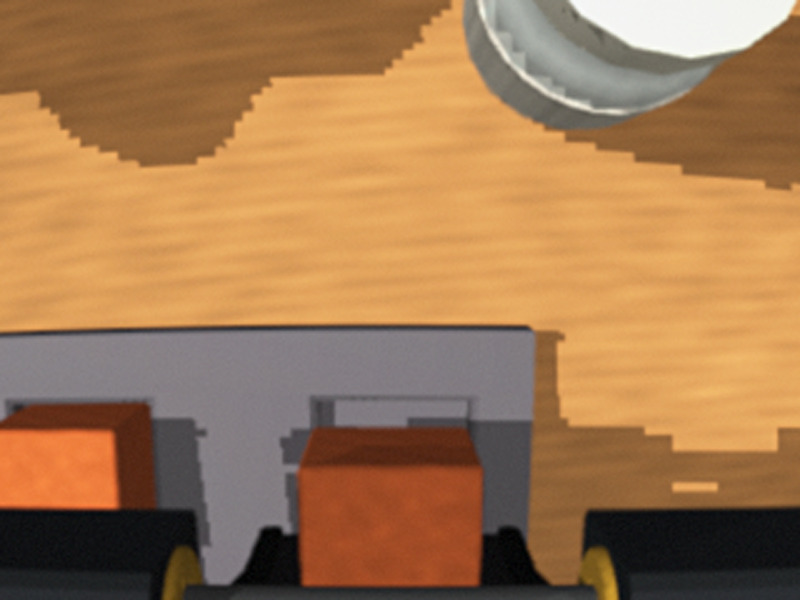

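Block hangs above pocket0. The pocket's far edge runs (311,397)–(476,397), the block's bottom far edge (313,428)–(470,428) and its top far edge (300,465)–(481,465).

```bash
python3 - <<'E'
from h import *
o=telemetry.get_obs()
z=o['position'][2]
f=lambda x,y,z: wrist_w(160+x/2.5,60+y/2.5,z,o)
a=[f(*q) for q in [(310,397,.014),(476,397,.014),(313,428,z-.0295),(470,428,z-.0295),(300,465,z+.0005),(481,465,z+.0005)]]
for p in a: print(p.round(4))
pe=(a[0]+a[1])/2
for b in ((a[2]+a[3])/2,(a[4]+a[5])/2): print('pocket edge-block edge, tool axes', R.from_quat(o['tool_rot']).inv().apply(pe-b)*1e3)
plan(.6494,-.0619,.0355,-4.5)
E
```

```text
[ 0.6824 -0.047   0.014 ]
[ 0.6796 -0.0826  0.014 ]
[ 0.6804 -0.0493  0.037 ]
[ 0.678  -0.0792  0.037 ]
[ 0.6809 -0.0497  0.067 ]
[ 0.6786 -0.0784  0.067 ]
pocket edge-block edge, tool axes [ 1.74036219  0.38773357 23.03170488]
pocket edge-block edge, tool axes [ 1.15524843  0.63153838 53.03073088]
t 20.3 p [ 0.652  -0.0621  0.0665] yaw -4.53 F [ 0.1  0.4 -1.5] w 29.7 gf 30.0
  [ -2.6, -0.0, 31.0 ] roll -0.0
```

```bash

python3 -m creep '[{"translation":[-0.6,0.4,4],"roll":0,"gripper":15},{"translation":[-0.6,0.4,10],"roll":0,"gripper":15},{"translation":[-0.6,0.4,17],"roll":0,"gripper":15},{"translation":[-0.6,0.4,22],"roll":0,"gripper":15},{"translation":[-0.6,0.4,24],"roll":0,"gripper":15}]'
python3 -m creep '[{"translation":[0,0,2],"roll":0,"gripper":15},{"translation":[0,0,4],"roll":0,"gripper":15},{"translation":[0,0,6],"roll":0,"gripper":15},{"translation":[0,0,7],"roll":0,"gripper":15}]'
```

```text
time: 20.72
position: [0.6499, -0.0632, 0.04]
tool_rot: [0.999, -0.04, -0.001, -0.0]
ft_force: [-0.1, -0.5, -2.2]
grip_width: 0.0299
grip_force: 30.0
time: 21.05
position: [0.6508, -0.0634, 0.0355]
tool_rot: [0.999, -0.04, -0.0, 0.0]
ft_force: [-3.4, -0.0, 12.4]
grip_width: 0.0299
grip_force: 30.0
```

```bash

python3 -m creep '[{"translation":[0,0,0],"roll":0,"gripper":48},{"translation":[0,0,0],"roll":0,"gripper":48},{"translation":[0,0,0],"roll":0,"gripper":48},{"translation":[0,0,0],"roll":0,"gripper":48},{"translation":[0,0,-20],"roll":0,"gripper":48}]' >/dev/null
python3 -m creep '[{"translation":[-60,0,-150],"roll":0,"gripper":48},{"translation":[-60,0,-150],"roll":0,"gripper":48},{"translation":[-60,0,-150],"roll":0,"gripper":48},{"translation":[-60,0,-150],"roll":0,"gripper":48},{"translation":[-60,0,-150],"roll":0,"gripper":48}]'  >/dev/null
python3 -m creep '[{"translation":[0,0,0],"roll":0,"gripper":0},{"translation":[0,0,0],"roll":0,"gripper":0}]' >/dev/null
python3 -c "
from h import *
o=telemetry.get_obs()
i=viewer.camera('wrist');cv2.imwrite('pics/w11.png',i);blocks(i,o,.036)
plan(.579,-.264,.12,-4.5)" | grep -v 640
```

```text
blk px [  0   0 146 271] c 727.6 191.6 size 316.2 207.3 ang 175.5
blk px [181   0 459 281] c 676.8 -202.2 size 503.2 341.5 ang 88.1
blk px [298 124  36  71] c 648.8 -62.6 size 58.8 29.4 ang 175.4
blk px [215 126  36  71] c 653.8 7.7 size 59.9 30.1 ang 175.1
blk px [353 193  87  49] c 595.2 -126.7 size 81.0 33.9 ang 107.3
blk px [262 338 100  20] c 473.9 -44.3 size 96.2 21.8 ang 85.6
t 22.1 p [ 0.5904 -0.0584  0.203 ] yaw -4.63 F [-0.1 -0.5  0. ] w 37.7 gf 0.0
  [ 2.7, 103.0, 41.4 ] roll -0.1
  [ 2.6, 103.0, 41.4 ] roll -0.1
```

View pics/w11.png

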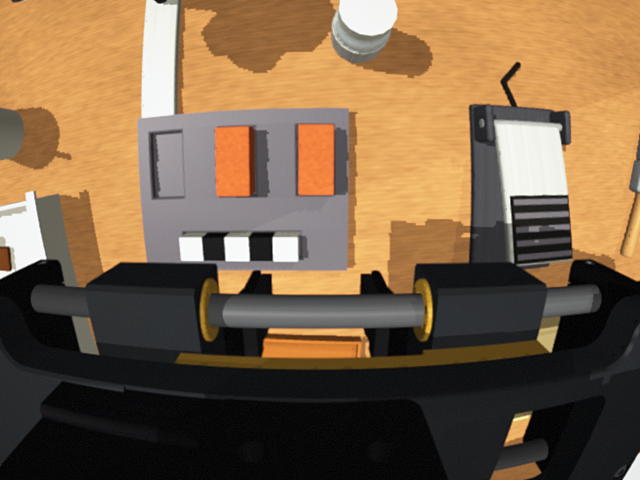

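Both blocks (235,160) and (316,160) and the bar (240,247) are square in their recesses. The pedal pad's corners are (512,197), (568,196), (573,259) and (513,263).

```bash

python3 -c "
from h import *
o=telemetry.get_obs()
print(np.mean([wrist_w(*q,.063,o) for q in [(512,197),(568,196),(573,259),(513,263)]],0))"
python3 -m creep '[{"translation":[0,103,30],"roll":0,"gripper":0},{"translation":[0,103,30],"roll":0,"gripper":0},{"translation":[0,103,30],"roll":0,"gripper":0},{"translation":[0,103,30],"roll":0,"gripper":0},{"translation":[0,103,30],"roll":0,"gripper":0}]'  >/dev/null
python3 -m creep '[{"translation":[0,103,41],"roll":0,"gripper":0},{"translation":[0,103,41],"roll":0,"gripper":0},{"translation":[0,103,41],"roll":0,"gripper":0},{"translation":[0,103,41],"roll":0,"gripper":0},{"translation":[0,103,41],"roll":0,"gripper":0}]'  >/dev/null
python3 -m creep '[{"translation":[0,0,0],"roll":0,"gripper":0},{"translation":[0,0,0],"roll":0,"gripper":0}]' 
python3 -c "
from h import *
plan(.579,-.264,.085,-4.5)"
```

```text
[ 0.57946412 -0.26119585  0.063     ]
time: 23.1
position: [0.5746, -0.2618, 0.1332]
tool_rot: [0.999, -0.039, -0.0, -0.0]
ft_force: [-0.1, 0.5, 0.5]
grip_width: 0.0006
grip_force: 0.0
t 23.1 p [ 0.5746 -0.2618  0.1332] yaw -4.51 F [-0.1  0.5  0.5] w 0.6 gf 0.0
  [ 4.6, 1.9, 48.2 ] roll -0.0
```

```bash

python3 -m creep '[{"translation":[4.6,1,30],"roll":0,"gripper":0},{"translation":[4.6,1,44],"roll":0,"gripper":0},{"translation":[4.6,1,44],"roll":0,"gripper":0}]'
python3 -m creep '[{"translation":[0,0,6],"roll":0,"gripper":0},{"translation":[0,0,12],"roll":0,"gripper":0},{"translation":[0,0,18],"roll":0,"gripper":0},{"translation":[0,0,24],"roll":0,"gripper":0},{"translation":[0,0,28],"roll":0,"gripper":0}]'
python3 -m creep '[{"translation":[0,0,3],"roll":0,"gripper":0},{"translation":[0,0,6],"roll":0,"gripper":0},{"translation":[0,0,6],"roll":0,"gripper":0}]'
```

```text
time: 23.35
position: [0.5775, -0.2622, 0.0867]
tool_rot: [0.999, -0.039, -0.002, -0.002]
ft_force: [-0.9, 0.2, -1.0]
grip_width: 0.0005
grip_force: 0.0
time: 23.77
position: [0.5778, -0.2648, 0.0622]
tool_rot: [0.999, -0.04, -0.001, 0.0]
ft_force: [-5.7, 1.3, 8.8]
grip_width: 0.0005
grip_force: 4.2
time: 24.02
position: [0.5773, -0.2649, 0.0574]
tool_rot: [0.999, -0.04, -0.002, -0.0]
ft_force: [-6.5, 0.3, 11.0]
grip_width: 0.0004
grip_force: 5.3
```

Nearly at the stop. I press a little further until the force climbs, then hold about 1 s.

```bash

python3 -m creep '[{"translation":[0,0,2],"roll":0,"gripper":0},{"translation":[0,0,3],"roll":0,"gripper":0},{"translation":[0,0,3],"roll":0,"gripper":0},{"translation":[0,0,3],"roll":0,"gripper":0}]'
```

```text
time: 24.35
position: [0.5773, -0.2649, 0.0569]
tool_rot: [0.999, -0.04, -0.001, 0.0]
ft_force: [-9.4, 3.4, 26.3]
grip_width: 0.0005
grip_force: 12.6
```

```bash

python3 -m creep '[{"translation":[0,0,0],"roll":0,"gripper":0},{"translation":[0,0,0],"roll":0,"gripper":0},{"translation":[0,0,0],"roll":0,"gripper":0},{"translation":[0,0,0],"roll":0,"gripper":0},{"translation":[0,0,0],"roll":0,"gripper":0}]'
python3 -m creep '[{"translation":[0,0,0],"roll":0,"gripper":0},{"translation":[0,0,0],"roll":0,"gripper":0},{"translation":[0,0,0],"roll":0,"gripper":0},{"translation":[0,0,0],"roll":0,"gripper":0},{"translation":[0,0,0],"roll":0,"gripper":0}]'
python3 -m creep '[{"translation":[0,0,-10],"roll":0,"gripper":0},{"translation":[0,0,-20],"roll":0,"gripper":0},{"translation":[0,0,-30],"roll":0,"gripper":0},{"translation":[0,0,-60],"roll":0,"gripper":0},{"translation":[0,0,-90],"roll":0,"gripper":0}]'
python3 -m creep '[{"translation":[0,0,-70],"roll":0,"gripper":48},{"translation":[0,0,-70],"roll":0,"gripper":48},{"translation":[0,0,-70],"roll":0,"gripper":48},{"translation":[0,0,-70],"roll":0,"gripper":48}]'
python3 -c "
from h import *
viewer.camera('top')
for t in ('billet0','scale'):print([d for d in viewer.recognise('top',t)])
plan(.61,-.062,.2,-4.6)"
```

```text
time: 24.77
position: [0.5773, -0.2649, 0.0569]
tool_rot: [0.999, -0.04, -0.001, 0.0]
ft_force: [-9.5, 3.3, 25.5]
grip_width: 0.0004
grip_force: 12.5
time: 25.18
position: [0.5773, -0.2649, 0.0569]
tool_rot: [0.999, -0.04, -0.001, 0.0]
ft_force: [-9.4, 2.8, 25.1]
grip_width: 0.0005
grip_force: 12.5
time: 25.6
position: [0.5779, -0.2646, 0.1422]
tool_rot: [0.999, -0.04, -0.001, -0.001]
ft_force: [0.8, -0.4, 1.0]
grip_width: 0.0005
grip_force: 0.0
time: 25.93
position: [0.5799, -0.266, 0.2149]
tool_rot: [0.999, -0.04, 0.002, 0.002]
ft_force: [0.2, -0.2, -1.3]
grip_width: 0.0194
grip_force: 0.0
[{'bbox': [303.9, 182.4, 14.2, 26.3], 'p': 0.83}, {'bbox': [332.6, 185.1, 7.7, 21.4], 'p': 0.66}]
[{'bbox': [285.5, 222.9, 44.6, 4.3], 'p': 0.93}]
t 26.1 p [ 0.5777 -0.2645  0.2106] yaw -4.62 F [ 0.5 -0.5 -0.2] w 31.1 gf 0.0
  [ 7.9, -102.2, 5.4 ] roll -0.0
  [ 8.0, -102.2, 5.4 ] roll -0.0
```

```bash

python3 -m creep '[{"translation":[8,-102,5],"roll":0,"gripper":48},{"translation":[8,-102,5],"roll":0,"gripper":48},{"translation":[8,-102,5],"roll":0,"gripper":48},{"translation":[8,-102,5],"roll":0,"gripper":48},{"translation":[8,-102,5],"roll":0,"gripper":48}]' >/dev/null
python3 -m creep '[{"translation":[8,-102,5],"roll":0,"gripper":48},{"translation":[8,-102,5],"roll":0,"gripper":48},{"translation":[8,-102,5],"roll":0,"gripper":48},{"translation":[8,-102,5],"roll":0,"gripper":48},{"translation":[8,-102,5],"roll":0,"gripper":48}]' >/dev/null
python3 -m creep '[{"translation":[0,0,0],"roll":0,"gripper":48},{"translation":[0,0,0],"roll":0,"gripper":48}]'  >/dev/null
python3 -c "
from h import *
o=telemetry.get_obs()
i=viewer.camera('wrist');blocks(i,o,.036)
plan(.6492,-.0625,.037,-4.6)" | grep -v 640
```

```text
blk px [  0   0 141 268] c 733.6 183.5 size 277.1 192.4 ang 174.0
blk px [175   0 465 260] c 746.4 -195.7 size 489.8 313.6 ang 79.9
blk px [292 149  36  71] c 648.7 -62.8 size 58.9 29.6 ang 175.1
blk px [209 151  36  70] c 654.1 7.7 size 59.1 30.3 ang 174.9
blk px [348 232  43  31] c 591.4 -109.8 size 34.5 28.4 ang 79.6
blk px [256 328  46  17] c 510.4 -21.2 size 42.5 16.7 ang 81.5
blk px [312 329  67  28] c 498.7 -84.6 size 64.3 29.9 ang 83.2
t 27.1 p [ 0.6112 -0.0651  0.202 ] yaw -4.75 F [-0.2 -1.2 -0.7] w 47.7 gf 0.0
  [ 37.7, -5.8, 165.0 ] roll -0.2
```

```bash

python3 -m creep '[{"translation":[38,-5,100],"roll":-0.2,"gripper":48},{"translation":[38,-5,100],"roll":-0.2,"gripper":48},{"translation":[38,-5,100],"roll":-0.2,"gripper":48},{"translation":[38,-5,100],"roll":-0.2,"gripper":48},{"translation":[38,-5,100],"roll":-0.2,"gripper":48}]' >/dev/null
python3 -m creep '[{"translation":[0,0,30],"roll":0,"gripper":48},{"translation":[0,0,58],"roll":0,"gripper":48},{"translation":[0,0,63],"roll":0,"gripper":48},{"translation":[0,0,63],"roll":0,"gripper":48}]'
python3 -m creep '[{"translation":[0,0,0],"roll":0,"gripper":15},{"translation":[0,0,0],"roll":0,"gripper":15},{"translation":[0,0,0],"roll":0,"gripper":15},{"translation":[0,0,0],"roll":0,"gripper":15},{"translation":[0,0,0],"roll":0,"gripper":15}]' 30
python3 -m creep '[{"translation":[0,0,-10],"roll":0,"gripper":15},{"translation":[0,0,-30],"roll":0,"gripper":15},{"translation":[0,0,-60],"roll":0,"gripper":15},{"translation":[0,0,-100],"roll":0,"gripper":15},{"translation":[0,0,-100],"roll":0,"gripper":15}]'
python3 -c "
from h import *
plan(.395,-.35,.13,-2)"
```

```text
time: 27.88
position: [0.6485, -0.0616, 0.0393]
tool_rot: [0.999, -0.039, -0.001, -0.0]
ft_force: [-0.4, -0.5, 1.0]
grip_width: 0.0479
grip_force: 0.0
time: 28.3
position: [0.6506, -0.0617, 0.0411]
tool_rot: [0.999, -0.039, 0.002, 0.0]
ft_force: [-1.5, -0.8, 6.9]
grip_width: 0.0297
grip_force: 30.0
time: 28.72
position: [0.6543, -0.0621, 0.1474]
tool_rot: [0.999, -0.038, 0.007, 0.002]
ft_force: [1.4, -0.2, 0.4]
grip_width: 0.0299
grip_force: 30.0
t 28.7 p [ 0.6543 -0.0621  0.1474] yaw -4.4 F [ 1.4 -0.2  0.4] w 29.9 gf 30.0
  [ -118.3, 153.4, 7.4 ] roll -1.2
  [ -121.5, 150.9, 7.4 ] roll -1.2
```

```bash

python3 -m creep '[{"translation":[-118,152,0],"roll":-1.2,"gripper":15},{"translation":[-118,152,0],"roll":-1.2,"gripper":15},{"translation":[-118,152,0],"roll":-1.2,"gripper":15},{"translation":[-118,152,0],"roll":-1.2,"gripper":15},{"translation":[-118,152,0],"roll":-1.2,"gripper":15}]' >/dev/null
python3 -m creep '[{"translation":[-121,149,0],"roll":-1.2,"gripper":15},{"translation":[-121,149,0],"roll":-1.2,"gripper":15},{"translation":[-121,149,0],"roll":-1.2,"gripper":15},{"translation":[-121,149,0],"roll":-1.2,"gripper":15},{"translation":[-121,149,0],"roll":-1.2,"gripper":15}]' >/dev/null
python3 -m creep '[{"translation":[0,0,0],"roll":0,"gripper":15},{"translation":[0,0,0],"roll":0,"gripper":15}]'
python3 -c "
from h import *
viewer.camera('scene'); cv2.imwrite('pics/w12.png',viewer.camera('wrist'))
plan(.395,-.345,.05,-2)"
```

```text
time: 29.72
position: [0.3901, -0.3468, 0.1396]
tool_rot: [1.0, -0.019, 0.0, 0.0]
ft_force: [-0.6, -0.0, -2.2]
grip_width: 0.0299
grip_force: 30.0
t 29.8 p [ 0.3912 -0.345   0.1394] yaw -2.02 F [ 0.4  0.9 -1. ] w 29.4 gf 30.0
  [ 3.8, -0.1, 89.4 ] roll -0.0
```

```bash

python3 -m creep '[{"translation":[4,0,40],"roll":0,"gripper":15},{"translation":[4,0,75],"roll":0,"gripper":15},{"translation":[4,0,90],"roll":0,"gripper":15},{"translation":[4,0,90],"roll":0,"gripper":15}]'
python3 -m creep '[{"translation":[0,0,4],"roll":0,"gripper":15},{"translation":[0,0,7],"roll":0,"gripper":15},{"translation":[0,0,10],"roll":0,"gripper":15},{"translation":[0,0,10],"roll":0,"gripper":15}]'
```

```text
time: 30.15
position: [0.3944, -0.3422, 0.046]
tool_rot: [1.0, -0.016, -0.002, -0.003]
ft_force: [-0.6, 0.2, -0.0]
grip_width: 0.0299
grip_force: 30.0
time: 30.48
position: [0.3955, -0.346, 0.0398]
tool_rot: [1.0, -0.017, 0.001, 0.001]
ft_force: [1.1, 0.4, -0.2]
grip_width: 0.0296
grip_force: 30.0
```

```bash

python3 -m creep '[{"translation":[0,0,1],"roll":0,"gripper":15},{"translation":[0,0,1.5],"roll":0,"gripper":15},{"translation":[0,0,1.5],"roll":0,"gripper":15}]'
python3 -m creep '[{"translation":[0,0,0],"roll":0,"gripper":45},{"translation":[0,0,0],"roll":0,"gripper":45},{"translation":[0,0,0],"roll":0,"gripper":45},{"translation":[0,0,0],"roll":0,"gripper":45},{"translation":[0,0,-20],"roll":0,"gripper":45}]' >/dev/null
python3 -m creep '[{"translation":[0,0,-100],"roll":0,"gripper":48},{"translation":[0,0,-100],"roll":0,"gripper":48},{"translation":[0,0,-100],"roll":0,"gripper":48},{"translation":[0,0,-100],"roll":0,"gripper":48}]'
python3 -c "
from h import *
o=telemetry.get_obs(); blocks(viewer.camera('wrist'),o,.034)
plan(.61,.01,.2,-4.9)"
```

```text
time: 30.73
position: [0.3954, -0.3462, 0.0391]
tool_rot: [1.0, -0.018, 0.001, 0.001]
ft_force: [-0.3, 1.0, 4.9]
grip_width: 0.0297
grip_force: 30.0
time: 31.48
position: [0.3968, -0.3482, 0.162]
tool_rot: [1.0, -0.018, 0.003, 0.004]
ft_force: [0.0, 0.2, -0.1]
grip_width: 0.0482
grip_force: 0.0
blk px [  0   0 640 287] c 489.8 -359.2 size 652.3 263.3 ang 89.2
blk px [292 202  40  79] c 394.9 -345.5 size 60.9 29.4 ang 178.5
blk px [  0 252  39  26] c 389.3 -51.6 size 69.2 23.9 ang 105.6
blk px [254 329 125  29] c 308.3 -346.0 size 105.5 27.4 ang 87.7
t 31.5 p [ 0.3958 -0.347   0.1598] yaw -2.02 F [-0.3  0.1 -0.4] w 47.9 gf 0.0
  [ 67.2, -121.4, -13.7 ] roll 1.0
  [ 65.2, -122.5, -13.7 ] roll 1.0
  [ 63.1, -123.6, -13.7 ] roll 1.0
```

Block 1 lies flat in the tray at (0.395,-0.345). Next is the second block.

```bash

python3 -m creep '[{"translation":[67,-121,-14],"roll":1,"gripper":48},{"translation":[67,-121,-14],"roll":1,"gripper":48},{"translation":[67,-121,-14],"roll":1,"gripper":48},{"translation":[67,-121,-14],"roll":1,"gripper":48},{"translation":[67,-121,-14],"roll":1,"gripper":48}]' >/dev/null
python3 -m creep '[{"translation":[65,-122,-14],"roll":1,"gripper":48},{"translation":[65,-122,-14],"roll":1,"gripper":48},{"translation":[65,-122,-14],"roll":1,"gripper":48},{"translation":[65,-122,-14],"roll":1,"gripper":48},{"translation":[65,-122,-14],"roll":1,"gripper":48}]' >/dev/null
python3 -m creep '[{"translation":[63,-124,-14],"roll":1,"gripper":48},{"translation":[63,-124,-14],"roll":1,"gripper":48},{"translation":[63,-124,-14],"roll":1,"gripper":48},{"translation":[63,-124,-14],"roll":1,"gripper":48},{"translation":[63,-124,-14],"roll":1,"gripper":48}]' >/dev/null
python3 -m creep '[{"translation":[0,0,0],"roll":0,"gripper":48},{"translation":[0,0,0],"roll":0,"gripper":48}]'  >/dev/null
python3 -c "
from h import *
o=telemetry.get_obs()
i=viewer.camera('wrist');blocks(i,o,.036)
plan(.6543,.0077,.1,-4.8)" | grep -v 640
```

```text
blk px [  0   0 236 294] c 727.5 213.0 size 351.0 253.6 ang 70.7
blk px [301   0 148  30] c 787.5 -60.0 size 127.8 30.1 ang 89.2
blk px [248   0 392 280] c 690.0 -162.5 size 435.9 334.0 ang 87.8
blk px [293 137  37  73] c 653.9 8.5 size 59.7 29.4 ang 175.2
blk px [265 284  62  11] c 554.6 31.5 size 53.9 9.5 ang 85.0
blk px [254 329 125  29] c 497.7 18.2 size 119.3 30.9 ang 84.7
t 33.0 p [0.6076 0.0084 0.1986] yaw -5.15 F [ 0.7  0.6 -0.5] w 48.0 gf 0.0
  [ 46.9, -3.6, 98.5 ] roll -0.3
```

```bash

python3 -m creep '[{"translation":[46.5,-4,100],"roll":-0.3,"gripper":48},{"translation":[46.5,-4,100],"roll":-0.3,"gripper":48},{"translation":[46.5,-4,100],"roll":-0.3,"gripper":48},{"translation":[46.5,-4,100],"roll":-0.3,"gripper":48},{"translation":[46.5,-4,100],"roll":-0.3,"gripper":48}]'
python3 -m creep '[{"translation":[0,0,30],"roll":0,"gripper":48},{"translation":[0,0,55],"roll":0,"gripper":48},{"translation":[0,0,61],"roll":0,"gripper":48},{"translation":[0,0,61],"roll":0,"gripper":48}]'
python3 -m creep '[{"translation":[0,0,0],"roll":0,"gripper":15},{"translation":[0,0,0],"roll":0,"gripper":15},{"translation":[0,0,0],"roll":0,"gripper":15},{"translation":[0,0,0],"roll":0,"gripper":15},{"translation":[0,0,0],"roll":0,"gripper":15}]' 30
python3 -m creep '[{"translation":[0,0,-10],"roll":0,"gripper":15},{"translation":[0,0,-30],"roll":0,"gripper":15},{"translation":[0,0,-60],"roll":0,"gripper":15},{"translation":[0,0,-100],"roll":0,"gripper":15},{"translation":[0,0,-100],"roll":0,"gripper":15}]'
python3 -c "
from h import *
plan(.395,-.26,.13,-2)"
```

```text
time: 33.42
position: [0.6539, 0.0088, 0.0977]
tool_rot: [0.999, -0.042, -0.003, -0.0]
ft_force: [-0.7, 0.3, 0.1]
grip_width: 0.0481
grip_force: 0.0
time: 33.75
position: [0.6542, 0.0099, 0.0387]
tool_rot: [0.999, -0.042, -0.001, -0.0]
ft_force: [0.0, -0.1, -0.0]
grip_width: 0.0481
grip_force: 0.0
time: 34.17
position: [0.6569, 0.009, 0.0408]
tool_rot: [0.999, -0.041, 0.002, 0.001]
ft_force: [-0.8, -5.4, 6.8]
grip_width: 0.0296
grip_force: 30.0
time: 34.58
position: [0.6606, 0.0106, 0.1469]
tool_rot: [0.999, -0.041, 0.007, 0.0]
ft_force: [2.2, 0.4, 0.3]
grip_width: 0.03
grip_force: 30.0
t 34.6 p [0.6606 0.0106 0.1469] yaw -4.73 F [2.2 0.4 0.3] w 30.0 gf 30.0
  [ -121.3, 145.8, 6.6 ] roll -1.4
  [ -124.7, 142.9, 6.6 ] roll -1.4
```

```bash

python3 -m creep '[{"translation":[-119,146,0],"roll":-1.4,"gripper":15},{"translation":[-119,146,0],"roll":-1.4,"gripper":15},{"translation":[-119,146,0],"roll":-1.4,"gripper":15},{"translation":[-119,146,0],"roll":-1.4,"gripper":15},{"translation":[-119,146,0],"roll":-1.4,"gripper":15}]' >/dev/null
python3 -m creep '[{"translation":[-123,143,0],"roll":-1.4,"gripper":15},{"translation":[-123,143,0],"roll":-1.4,"gripper":15},{"translation":[-123,143,0],"roll":-1.4,"gripper":15},{"translation":[-123,143,0],"roll":-1.4,"gripper":15},{"translation":[-123,143,0],"roll":-1.4,"gripper":15}]' >/dev/null
python3 -m creep '[{"translation":[0,0,0],"roll":0,"gripper":15},{"translation":[0,0,0],"roll":0,"gripper":15}]' >/dev/null
python3 -c "
from h import *
o=telemetry.get_obs(); i=viewer.camera('wrist'); cv2.imwrite('pics/w13.png',i); blocks(i,o,.034)
plan(.395,-.26,.05,-2)" | grep -v 640
```

```text
blk px [407 197  50  66] c 402.2 -342.4 size 46.7 36.4 ang 177.5
blk px [280 232  72  62] c 381.4 -260.4 size 49.4 44.9 ang 87.9
blk px [ 72 316  45  41] c 319.2 -65.3 size 41.6 36.5 ang 87.6
blk px [278 329  77  29] c 317.4 -258.5 size 58.8 24.9 ang 87.7
blk px [475 463  62  17] c 125.0 -464.4 size 82.7 16.3 ang 88.2
t 35.6 p [ 0.3942 -0.2607  0.1389] yaw -2.02 F [-0.1  0.5 -1.3] w 29.7 gf 30.0
  [ 0.7, -0.7, 88.9 ] roll -0.0
```

```bash

python3 -m creep '[{"translation":[1,0,40],"roll":0,"gripper":15},{"translation":[1,0,75],"roll":0,"gripper":15},{"translation":[1,0,90],"roll":0,"gripper":15},{"translation":[1,0,90],"roll":0,"gripper":15}]' | sed -n 2,4p
python3 -m creep '[{"translation":[0,0,4],"roll":0,"gripper":15},{"translation":[0,0,7],"roll":0,"gripper":15},{"translation":[0,0,11],"roll":0,"gripper":15},{"translation":[0,0,11],"roll":0,"gripper":15}]' | sed -n 2,4p
```

```text
position: [0.3946, -0.2581, 0.0458]
tool_rot: [1.0, -0.016, -0.002, -0.003]
ft_force: [-0.5, -0.3, -1.2]
position: [0.3959, -0.2613, 0.0386]
tool_rot: [1.0, -0.016, 0.001, 0.001]
ft_force: [-0.6, -0.0, -1.0]
```

```bash

python3 -m creep '[{"translation":[0,0,1],"roll":0,"gripper":15},{"translation":[0,0,1.5],"roll":0,"gripper":15},{"translation":[0,0,1.5],"roll":0,"gripper":15}]' | sed -n 2,4p
```

```text
position: [0.3958, -0.2614, 0.0385]
tool_rot: [1.0, -0.017, 0.001, 0.001]
ft_force: [0.3, 3.0, 13.6]
```

Contact with the tray floor. I release and return to the bar.

```bash

python3 -m creep '[{"translation":[0,0,0],"roll":0,"gripper":45},{"translation":[0,0,0],"roll":0,"gripper":45},{"translation":[0,0,0],"roll":0,"gripper":45},{"translation":[0,0,0],"roll":0,"gripper":45},{"translation":[0,0,-20],"roll":0,"gripper":45}]' >/dev/null
python3 -m creep '[{"translation":[0,0,-120],"roll":0,"gripper":45},{"translation":[0,0,-120],"roll":0,"gripper":45},{"translation":[0,0,-120],"roll":0,"gripper":45},{"translation":[0,0,-120],"roll":0,"gripper":45},{"translation":[0,0,-120],"roll":0,"gripper":45}]' >/dev/null
python3 -c "
from h import *
o=telemetry.get_obs(); i=viewer.camera('wrist'); cv2.imwrite('pics/w14.png',i); blocks(i,o,.034)
plan(.575,.0155,.18,85.5)"| grep -v 640
```

```text
blk px [394 195  44  74] c 394.9 -342.6 size 60.6 35.4 ang 177.4
blk px [296 198  38  76] c 394.3 -261.0 size 61.4 29.3 ang 177.6
blk px [258 328  73  29] c 300.0 -239.1 size 65.0 28.7 ang 89.7
t 37.4 p [ 0.395  -0.2611  0.1767] yaw -1.92 F [-0.2  0.9  0.3] w 45.1 gf 0.0
  [ 56.9, -94.1, -1.1 ] roll -29.1
  [ 95.5, -54.5, -1.1 ] roll -29.1
  [ 110.0, -1.1, -1.1 ] roll -29.1
```

```bash

python3 -m creep '[{"translation":[57,-94,0],"roll":-29.1,"gripper":45},{"translation":[57,-94,0],"roll":-29.1,"gripper":45},{"translation":[57,-94,0],"roll":-29.1,"gripper":45},{"translation":[57,-94,0],"roll":-29.1,"gripper":45},{"translation":[57,-94,0],"roll":-29.1,"gripper":45}]' >/dev/null
python3 -m creep '[{"translation":[95,-54,0],"roll":-29.1,"gripper":45},{"translation":[95,-54,0],"roll":-29.1,"gripper":45},{"translation":[95,-54,0],"roll":-29.1,"gripper":45},{"translation":[95,-54,0],"roll":-29.1,"gripper":45},{"translation":[95,-54,0],"roll":-29.1,"gripper":45}]' >/dev/null
python3 -m creep '[{"translation":[110,-1,0],"roll":-29.1,"gripper":45},{"translation":[110,-1,0],"roll":-29.1,"gripper":45},{"translation":[110,-1,0],"roll":-29.1,"gripper":45},{"translation":[110,-1,0],"roll":-29.1,"gripper":45},{"translation":[110,-1,0],"roll":-29.1,"gripper":45}]' >/dev/null
python3 -m creep '[{"translation":[0,0,0],"roll":0,"gripper":45},{"translation":[0,0,0],"roll":0,"gripper":45}]' >/dev/null
python3 -c "
from h import *
viewer.camera('wrist'); o=telemetry.get_obs()
d=viewer.recognise('wrist','scale'); print(d)
l,t,w,h=d[0]['bbox']; print(wrist_w(l+w/2,t+h/2,.028,o))
plan(.5753,.0162,.036,85.5)"
```

```text
[{'bbox': [305.1, 159.8, 28.9, 137.2], 'p': 0.95}]
[0.57748686 0.01690682 0.028     ]
t 39.0 p [0.5745 0.0133 0.1758] yaw 85.09 F [-0.1 -0.3  0.9] w 44.8 gf 0.0
  [ 3.0, 0.7, 139.8 ] roll -0.4
```

```bash

python3 -m creep '[{"translation":[3,1,60],"roll":-0.4,"gripper":45},{"translation":[3,1,100],"roll":-0.4,"gripper":45},{"translation":[3,1,130],"roll":-0.4,"gripper":45},{"translation":[3,1,139],"roll":-0.4,"gripper":45},{"translation":[3,1,139],"roll":-0.4,"gripper":45}]'
python3 -m creep '[{"translation":[0,0,0],"roll":0,"gripper":10},{"translation":[0,0,0],"roll":0,"gripper":10},{"translation":[0,0,0],"roll":0,"gripper":10},{"translation":[0,0,0],"roll":0,"gripper":10},{"translation":[0,0,0],"roll":0,"gripper":10}]' 30
python3 -m creep '[{"translation":[0,0,-10],"roll":0,"gripper":10},{"translation":[0,0,-30],"roll":0,"gripper":10},{"translation":[0,0,-60],"roll":0,"gripper":10},{"translation":[0,0,-60],"roll":0,"gripper":10},{"translation":[0,0,-60],"roll":0,"gripper":10}]'
python3 -c "
from h import *
plan(.4278,-.0223,.095,85)"
```

```text
time: 39.37
position: [0.5741, 0.0168, 0.0351]
tool_rot: [0.734, 0.679, -0.002, -0.002]
ft_force: [0.8, 0.3, 0.6]
grip_width: 0.0449
grip_force: 0.0
time: 39.78
position: [0.5766, 0.0172, 0.0376]
tool_rot: [0.733, 0.68, 0.0, 0.0]
ft_force: [-0.6, -0.4, 0.7]
grip_width: 0.0216
grip_force: 30.0
time: 40.2
position: [0.5779, 0.0173, 0.0995]
tool_rot: [0.733, 0.681, 0.002, 0.002]
ft_force: [0.6, -1.2, -1.0]
grip_width: 0.0218
grip_force: 30.0
t 40.2 p [0.5779 0.0173 0.0995] yaw 85.78 F [ 0.6 -1.2 -1. ] w 21.8 gf 30.0
  [ -50.5, -146.8, 3.8 ] roll 0.8
```

```bash

python3 -m creep '[{"translation":[-50.5,-147,0],"roll":0.8,"gripper":10},{"translation":[-50.5,-147,0],"roll":0.8,"gripper":10},{"translation":[-50.5,-147,0],"roll":0.8,"gripper":10},{"translation":[-50.5,-147,0],"roll":0.8,"gripper":10},{"translation":[-50.5,-147,0],"roll":0.8,"gripper":10}]' >/dev/null
python3 -m creep '[{"translation":[0,0,0],"roll":0,"gripper":10},{"translation":[0,0,0],"roll":0,"gripper":10}]' >/dev/null
python3 -c "
from h import *
i=viewer.camera('wrist');cv2.imwrite('pics/w15.png',i)
plan(.4278,-.0223,.042,85)"
```

```text
t 40.8 p [ 0.428  -0.0225  0.0971] yaw 84.98 F [-0.2  0.1 -0.5] w 21.5 gf 30.0
  [ 0.2, -0.3, 55.1 ] roll -0.0
```

View pics/w15.png

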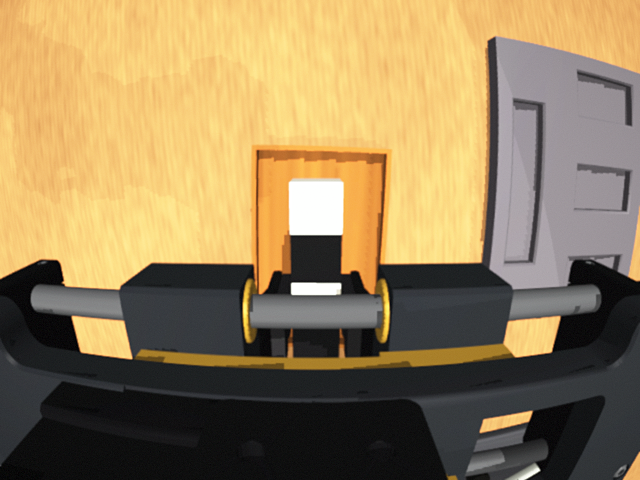

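The bar (316,205) hangs centred over the case (256–390, from row 148), and the slot and pockets are empty. I lower it.

```bash

python3 -m creep '[{"translation":[0,0,30],"roll":0,"gripper":10},{"translation":[0,0,50],"roll":0,"gripper":10},{"translation":[0,0,58],"roll":0,"gripper":10},{"translation":[0,0,58],"roll":0,"gripper":10}]' | sed -n 2,4p
python3 -m creep '[{"translation":[0,0,2],"roll":0,"gripper":10},{"translation":[0,0,4],"roll":0,"gripper":10},{"translation":[0,0,5],"roll":0,"gripper":10},{"translation":[0,0,5],"roll":0,"gripper":10}]' | sed -n 2,4p
```

```text
position: [0.4265, -0.0219, 0.0375]
tool_rot: [0.737, 0.676, -0.001, -0.001]
ft_force: [-1.1, 0.7, -0.1]
position: [0.4267, -0.0222, 0.0347]
tool_rot: [0.737, 0.676, 0.0, 0.001]
ft_force: [-1.3, 0.7, -1.0]
```

```bash

python3 -m creep '[{"translation":[0,0,0.7],"roll":0,"gripper":10},{"translation":[0,0,1.4],"roll":0,"gripper":10},{"translation":[0,0,1.4],"roll":0,"gripper":10}]' | sed -n 2,4p
```

```text
position: [0.4266, -0.0222, 0.0345]
tool_rot: [0.737, 0.675, 0.001, 0.001]
ft_force: [-1.1, 0.3, 14.7]
```

```bash

python3 -m creep '[{"translation":[0,0,0],"roll":0,"gripper":40},{"translation":[0,0,0],"roll":0,"gripper":40},{"translation":[0,0,0],"roll":0,"gripper":40},{"translation":[0,0,0],"roll":0,"gripper":40},{"translation":[0,0,-20],"roll":0,"gripper":40}]' >/dev/null
python3 -m creep '[{"translation":[0,0,-180],"roll":0,"gripper":45},{"translation":[0,0,-180],"roll":0,"gripper":45},{"translation":[0,0,-180],"roll":0,"gripper":45},{"translation":[0,0,-180],"roll":0,"gripper":45},{"translation":[0,0,-180],"roll":0,"gripper":45}]' 
python3 -m creep '[{"translation":[0,0,0],"roll":0,"gripper":45},{"translation":[0,0,0],"roll":0,"gripper":45}]' >/dev/null
python3 -c "
from h import *
i=viewer.camera('scene');cv2.imwrite('pics/final.png',i)
"
```

```text
time: 42.58
position: [0.4285, -0.0227, 0.2379]
tool_rot: [0.737, 0.676, 0.002, 0.004]
ft_force: [1.3, -0.1, -0.4]
grip_width: 0.0447
grip_force: 0.0
```

View pics/final.png

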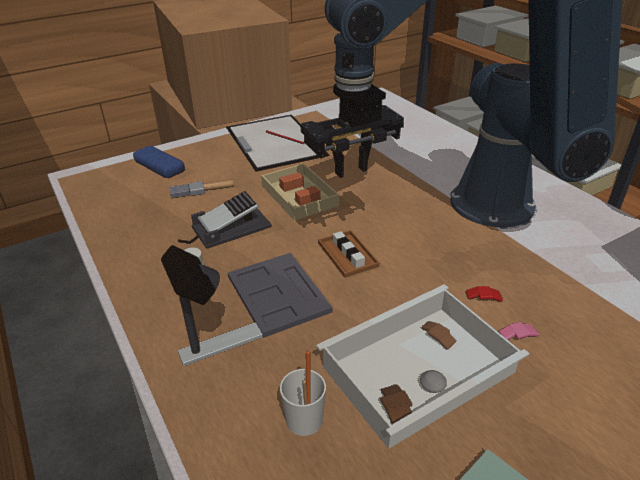

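The final picture shows both blocks flat in the tray (292,181) and (308,196) and the bar flat in its case (348,250). The finds are still in the tub, the jar, beaker and brush are where they were, and the pedal is up.

```bash
python3 -c "
from rig import hand_in
print(hand_in())"
```

```text
the job is handed in; nothing more can be done
None
```

The job is handed in: only two blocks were present, and they and the scale bar were seated in the board, the pedal was held at its stop for about a second and let up, and the blocks now lie flat in the cream tray and the bar in its case, with everything else left in place.

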